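# Take a probe-wedge pack off its display peg and stand it in the kit caddy

## Robot

A 6-joint arm with a two-finger parallel gripper is mounted at the origin on the work surface. World frame = base frame: x ahead of the robot, y to its left, z up, the work surface at z = 0. Lengths are in m, angles in rad, forces in N, time in s.
With the tool pointing down it reaches from about 0.375 to 0.975 m from the base axis. Payload 3.8 kg.
Tool frame: the origin (TCP) lies at the very end of the fingers, on their centre line; the grasp point (between the pads) lies 19 mm behind it; z points along the fingers, x is the direction in which the jaws open and shut, and the axes are right-handed (so a half turn about z gives the same grasp; the last joint's range is limited). The gripper opens to 85 mm and grips with 20 to 120 N. Pads are 22 mm wide; open, the fingers measure 114 mm over their backs; the gripper's body (76 mm by 85 mm) begins 54 mm behind the grasp point. The pads swing forward as they close: fully open they stand 13 mm farther back than shut.
Start: joints at [-1.308, 0.264, 1.604, -0, 1.274, -0.037], TCP at [0.199, -0.645, 0.196] pointing down, gripper open.
Joint ranges: [-2.63, 2.63], [-0.94, 2.18], [0.31, 2.57], [-1.31, 4.45], [0, 2.66], [-2.55, 2.55]. Speed limits (rad/s): [2.57, 2.57, 3.14, 3.14, 3.14, 3.14].

## Interface

Orientations are given as a rotation vector (axis times angle).
In Python, from workcell import bot gives the robot as it stands.
- The arm moves only by the tool carry_out, never from a script. Its argument "deltas" is a list of rows, each an object with "delta_pos": the shift along the tool's x, y, z in m, a list of three; "dr": the turn, a rotation vector about the tool's x, y, z in rad, a list of three. A call has 1 to 10 rows; each row shifts and turns the commanded pose from where the row before left it, along the tool's axes as they then stand; what a row does not reach is not made up. A row lasts 1/8 s, in which the tool goes at most 62.5 mm and 10.7 degrees, less where a joint would pass 70% of its speed; a pose out of reach is approached as far as the arm can. A call is refused whole if a number of a shift passes 0.0625 or a number of a turn 0.188, either way. A call with a gripper value outside its range is refused whole. "grip" is the opening, from 0 (shut) to 1 (fully open), set as the call begins (left out, the last holds). The fingers move at their own pace and stop on an object; "force" is the grip in N (left out, the last holds). Time passes only in rows, so rows that do not move let the fingers close. It gives the time, the measured TCP pose, the force and the opening at its end, in the units of the state.
- bot.read_state(): the state, without advancing time (a new reading comes with each control period).
- bot.read_camera(name): name is "scene" or "top" or "wrist"; returns a dict with "frame" (420x560x3 uint8, red, green, blue), "K" (3x3 intrinsics, pixels), "xyz" and "attitude" of the camera in the world; the wrist camera has in their place "hand_eye" (4x4, takes a point from camera to tool coordinates, whose origin is the TCP and whose axes are the tool frame's). Camera axes: x right, y down, z forward; pixel columns grow to the right and rows downward; lengths in m; the calibration is good to about 2 mm. A picture is of the moment at which its call begins: read the wrist's pose just before it. There is no depth.
- bot.finish_job(): hands the job in, once; it reports no verdict.
The state is a dict: "time": time; "q": joint angles; "joint_vel": joint speeds; "joint_torque": joint torques, N m; "tool_pos": TCP position; "tcp_rot": TCP orientation; "wrist_force": force on the tool from outside, world axes, zero at the start; "torque": the same for the moment, N m; "width": opening from 0.0 (shut) to 1.0 (fully open).
Only numpy, scipy, OpenCV 4.12 (cv2) and the standard library are available. Lean on these libraries where they do the work, as an engineer would, in place of code of your own. Each camera call takes 0.05 s, during which the arm holds its last target.

## Task

Take the yellow probe-wedge pack off the wire rack: lift its holed end over the upturned tip of the peg as you slide it off, without forcing it against the rack. Carry it to the grey kit caddy, lower it foot first into the empty narrow slot until it stands on the slot's floor, and let go. Leave the blue and red packs hanging and the other things on the desk where they are.

Things in the scene. Friction and masses are not known exactly. Their poses are not given: they have to be found in the camera images.
- yellow_pack_mid (a point): Centre of the yellow pack to take: rigid, 118 mm tall (z, up to the holed end), 50 mm wide (y), 40 to 85 g. The point is 59 mm above its foot. Lower 72 mm: clear case 18 mm thick (x), its header plane in the middle. Above: a stiff yellow header, 50 mm wide, 5 mm thick, 46 mm tall, with the hanging hole. It hangs upright and loose on any one of the rack's three pegs.
- yellow_pack_hole (a point): Middle of the yellow pack's hanging hole, 38 mm above the pack's centre; same axes. The hole is 24 mm wide and 22 mm tall. The stiff header can be gripped by its two side edges, 50 mm apart, level with the hole; gripped lower down, the gripper's palm may meet the peg.
- blue_pack_mid (a point): Centre of the blue pack, same shape, hanging on another peg; to be left hanging.
- red_pack_mid (a point): Centre of the red pack, same shape, hanging on the third peg; to be left hanging.
- rack: Wire-grid counter rack, screwed down; origin on the desk under the grid's middle; z up, y along the grid, pegs stick out along -x. Grid of 5 mm wires at x = 0, 410 mm wide. Pegs of 6 mm wire at y = -120, 0, +120 mm, axis 225 mm above the desk, straight to x = -46 mm, then steeply up. Packs hang 30 to 38 mm in front of the grid, hole top on the peg, 120 mm apart.
- middle_peg_tip (a point): Centre of the rounded upturned tip of the middle peg, in the rack's axes at (-52, 0, 235) mm; the other tips are 120 mm to either side along y. Its top is 10 mm above the top of the peg's straight part, so a pack comes off level when raised over 10 mm and under 16 mm (then the hole's lower edge meets the peg).
- light_bar (a point): Middle of the lower front edge of the light bar along the rack's top, in the rack's axes at (-30, 0, 325) mm; the bar is 20 mm tall and reaches back to the grid, full width. A gripper pointing straight down over a pack meets it and the grid: lean it back towards the rack's -x side, fingers pointing down and towards the grid, 25 to 45 degrees from vertical.
- caddy: Grey open kit caddy, fixed to the desk, 114 mm (x) by 78 mm (y), 60 mm tall, 4 mm walls and floor; origin under its centre, x towards its wide rear bay, z up. The rear bay holds a small white couplant bottle 75 mm tall; a small lip juts from the rear wall.
- slot (a point): Middle of the floor of the caddy's narrow empty slot (4 mm above the desk), 36 mm from the caddy's centre on its -x side; same axes as the caddy. The slot is 34 mm (x) by 70 mm (y) inside and 56 mm deep: the pack goes in foot first with its width along y (either face forward) and its top half stays out.
- step_block_mid (a point): Centre of a steel step block lying on the desk, 100 x 25 mm, up to 30 mm tall; leave it.
- couplant_tub_mid (a point): Centre of a blue tub with a white lid, 68 mm across, 50 mm tall; leave it.
- scanner_mid (a point): Middle of a small aluminium scanner bar on four rubber wheels, 160 mm (y) by 42 mm, 39 mm tall; leave it.
- couplant_bottle_mid (a point): Centre of the small white bottle with a blue cap, 34 mm across, 75 mm tall, standing in the caddy's rear bay; leave it.
There are look-alikes about, which are no part of the job. Several things look just like the caddy: the one meant starts farthest to the robot's left.

How it is judged:
On the way:
1. the yellow pack has been slid off the front of its peg and is held by the gripper, clear of the rack (x of yellow_pack_mid in the frame of rack below -0.075 m and height (world z) of yellow_pack_mid above 0.1 m and contact force between yellow_pack and the fingers above 0.5 N and contact force between yellow_pack and rack below 0.05 N), for 0.2 s.
At the end, for the whole second after the job is handed in: The yellow pack stands foot down in the caddy's narrow slot (centre within 17 mm across and 22 mm along it, foot within 10 mm of its floor, leaning under 24 degrees), at rest and released; the blue and red packs still hang, and they and the other things are within 30 mm of their starts (x of yellow_pack_mid in the frame of slot between -0.017 and 0.017 m and y of yellow_pack_mid in the frame of slot between -0.022 and 0.022 m and z of yellow_pack_mid in the frame of slot between 0.045 and 0.069 m and angle between yellow_pack_mid's own z axis and vertical below 0.42 rad and linear speed of yellow_pack below 0.02 m/s and height (world z) of each of blue_pack_mid, red_pack_mid above 0.165 m and distance of each of blue_pack_mid, red_pack_mid, step_block_mid, couplant_tub_mid, scanner_mid, couplant_bottle_mid from where it was at the start of the episode below 0.03 m); the robot touches nothing.
It fails at once if the yellow pack is forced against the rack (over 20 N) (contact force between yellow_pack and rack above 20 N).
It fails at once if the yellow pack is dropped into the slot from well above its floor instead of lowered (it falls faster than 0.8 m/s over the caddy) (horizontal distance between yellow_pack_mid and slot below 0.05 m and height (world z) of yellow_pack_mid below 0.15 m and linear speed of yellow_pack above 0.8 m/s).
It fails at once if the blue or the red pack is knocked off its peg (height (world z) of any of blue_pack_mid, red_pack_mid below 0.15 m).
It fails at once if another thing on the desk is pushed away by more than 30 mm (distance of any of step_block_mid, couplant_tub_mid, scanner_mid, couplant_bottle_mid from where it was at the start of the episode above 0.03 m).
It also fails if it takes over 46 s, if anything falls off the work surface, if the arm or the gripper's body presses on something with over 40 N, if the wrist force passes 120 N, or if a joint passes its speed limit or range.

## Working session

There is one attempt and no reset: what is moved stays moved. The work goes in short steps, Python scripts to look and compute and a tool call to move; the robot and the scene stay as the last step left them, time stands still between calls to the robot, and variables do not carry over. Pictures are saved under pics/ and viewed, and the job is handed in when it is done.

Besides the shell and the picture viewer there is one more tool, called after "Emit:" as name(argument=value, ...), one argument or row to a line, values as JSON. carry_out: Moves the arm, as the interface text tells. Its arguments: {"type":"object","properties":{"deltas":{"type":"array"},"grip":{"type":"number"},"force":{"type":"number"}},"required":["deltas"]}

```bash
mkdir -p pics; ls; cat > h.py <<'E'
import numpy as np, cv2
from scipy.spatial.transform import Rotation as R
from workcell import bot
def Rm(a):
    a=np.array(a,float)
    return a if a.shape==(3,3) else (R.from_rotvec(a).as_matrix() if a.shape==(3,) else R.from_quat(a).as_matrix())
def cam(n):
    s=bot.read_state(); c=bot.read_camera(n); K=np.array(c["K"])
    if n=="wrist":
        T=np.eye(4);T[:3,:3]=Rm(s["tcp_rot"]);T[:3,3]=s["tool_pos"];T=T@np.array(c["hand_eye"])
    else:
        T=np.eye(4);T[:3,:3]=Rm(c["attitude"]);T[:3,3]=c["xyz"]
    return c["frame"],K,T
def ray(K,T,uv):
    d=T[:3,:3]@np.linalg.inv(K)@np.array([uv[0],uv[1],1.]); return T[:3,3],d/np.linalg.norm(d)
def onz(K,T,uv,z):
    o,d=ray(K,T,uv); return o+d*(z-o[2])/d[2]
def proj(K,T,p):
    q=T[:3,:3].T@(np.array(p)-T[:3,3]); q=K@q; return q[:2]/q[2]
def save(f,n): cv2.imwrite("pics/"+n,cv2.cvtColor(f,cv2.COLOR_RGB2BGR))
E
python3 - <<'E'
from h import *
for n in ["scene","top","wrist"]:
    f,K,T=cam(n); save(f,n+"0.png"); np.savez(n+"0.npz",f=f,K=K,T=T); print(n,K.round(1).tolist(),T.round(3).tolist())
print(bot.read_state())
E
```

```text
pics
scene [[507.1, 0.0, 284.3], [0.0, 507.1, 213.6], [0.0, 0.0, 1.0]] [[0.329, 0.628, -0.705, 1.516], [0.944, -0.217, 0.247, -0.447], [0.002, -0.747, -0.664, 1.146], [0.0, 0.0, 0.0, 1.0]]
top [[430.4, 0.0, 277.9], [0.0, 430.4, 213.9], [0.0, 0.0, 1.0]] [[-0.029, -0.981, 0.191, 0.274], [-0.999, 0.026, -0.019, -0.108], [0.013, -0.191, -0.981, 1.465], [0.0, 0.0, 0.0, 1.0]]
wrist [[314.1, 0.0, 274.0], [0.0, 314.1, 208.5], [0.0, 0.0, 1.0]] [[0.296, -0.912, -0.283, 0.272], [-0.955, -0.284, -0.087, -0.622], [-0.001, 0.296, -0.955, 0.374], [0.0, 0.0, 0.0, 1.0]]
{'time': 0.15, 'q': array([-1.30789865e+00,  2.64623005e-01,  1.60508522e+00,  7.88507352e-06,
        1.27372729e+00, -3.68957281e-02]), 'joint_vel': array([ 0.00091385, -0.00177565, -0.00421759,  0.00153962,  0.0011092 ,
       -0.00153094]), 'joint_torque': array([ 1.37590332e-04, -5.15906453e+01, -3.67958128e+01, -5.35930690e-05,
        8.02916213e-03,  1.98837904e-05]), 'tool_pos': array([ 0.19917664, -0.64426042,  0.19480574]), 'tcp_rot': array([-2.52734121e+00,  1.86410778e+00,  2.25645645e-03]), 'wrist_force': array([-0.69995578, -0.14105967,  0.98469924]), 'torque': array([-0.01964861,  0.02819684,  0.02007148]), 'width': 0.9962430843527925}
```

View pics/scene0.png

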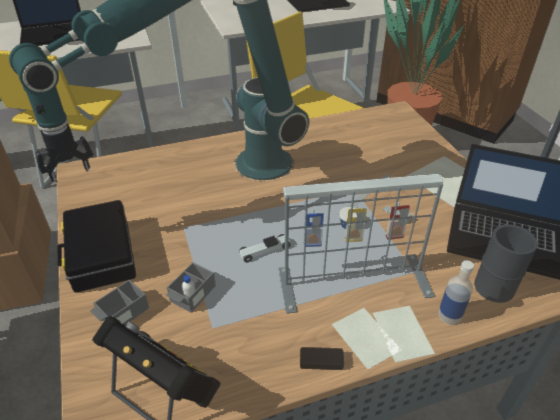

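View pics/top0.png

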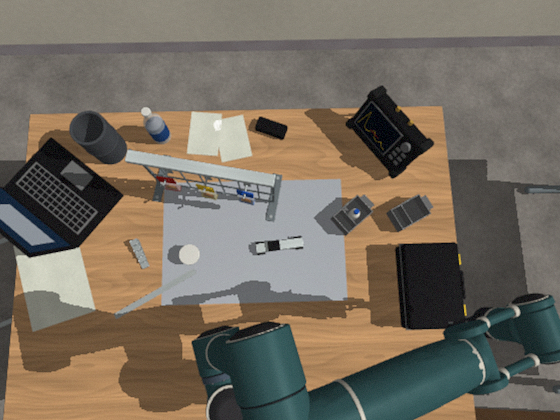

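View pics/wrist0.png

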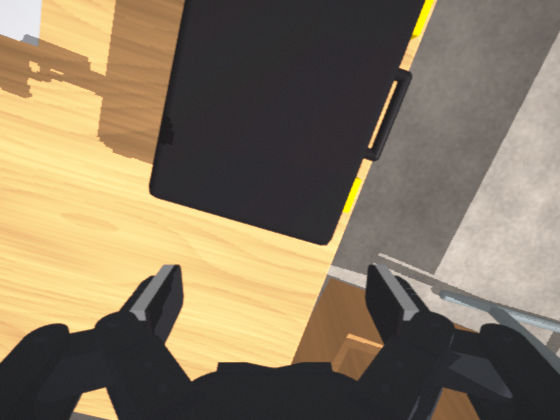

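The scene view shows the rack with blue, yellow and red packs (yellow in the middle). The caddy with the bottle is at (190,288) and an empty look-alike at (120,305). In the top view the caddy is at (351,214) and the look-alike at (409,212), further right, so the bottle caddy is the one to use. I'll zoom in on both.

```bash
python3 - <<'E'
from h import *
t=np.load("top0.npz");s=np.load("scene0.npz")
def z(f,x,y,w,h,k,n): save(cv2.resize(f[y:y+h,x:x+w],None,fx=k,fy=k,interpolation=cv2.INTER_CUBIC),n)
z(t["f"],115,140,190,90,4.2,"t_rack.png"); z(t["f"],320,180,120,70,6,"t_cad.png")
z(s["f"],270,165,190,150,4,"s_rack.png"); z(s["f"],80,250,150,100,5,"s_cad.png")
E
```

```text
(no output)
```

View pics/t_rack.png

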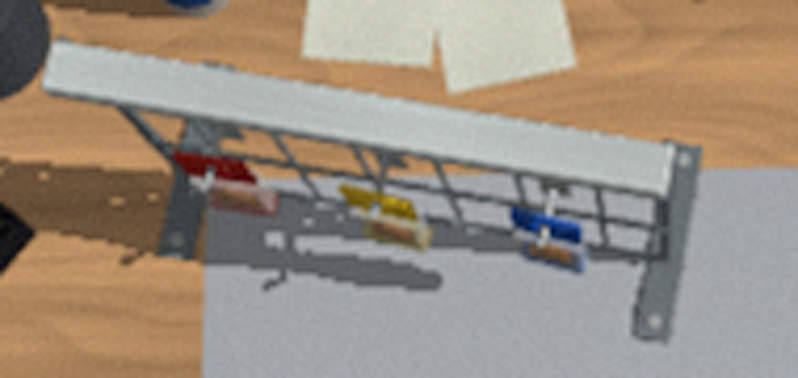

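View pics/t_cad.png

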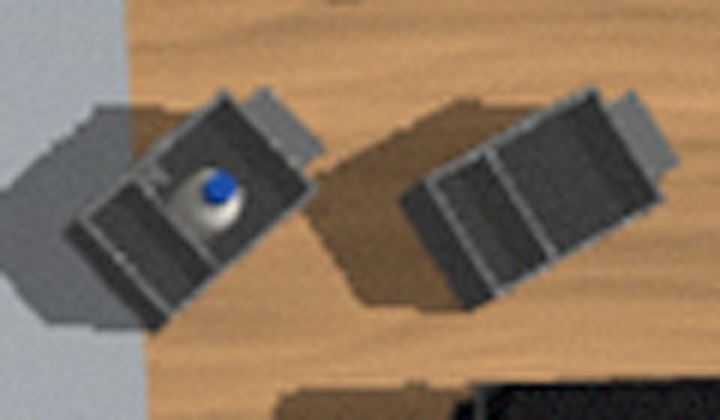

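View pics/s_rack.png

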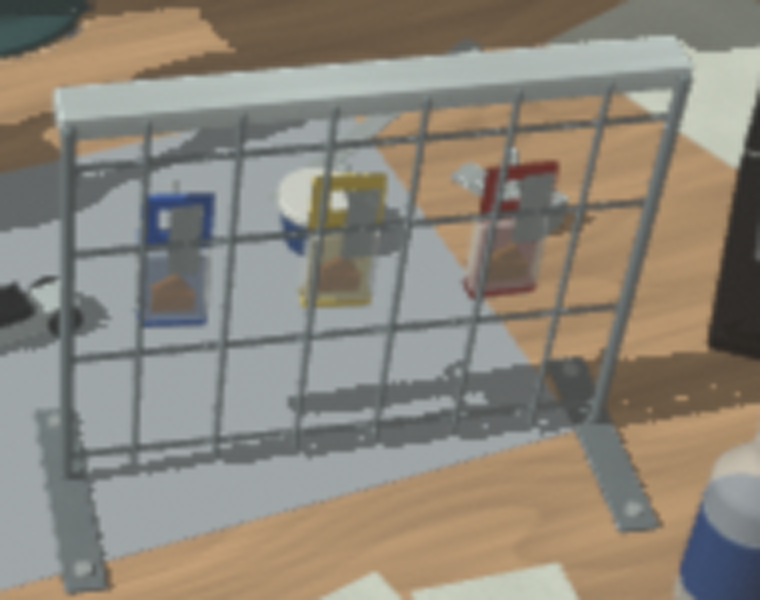

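View pics/s_cad.png

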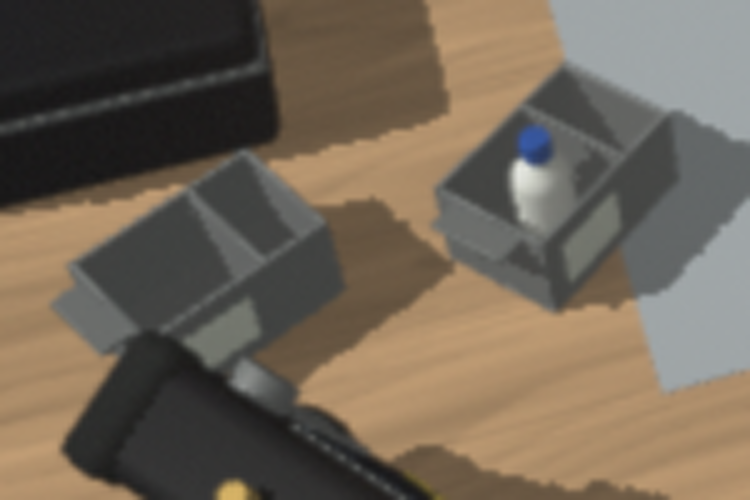

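```bash
python3 - <<'E'
from h import *
t=np.load("top0.npz");K,T=t["K"],t["T"]
c=[onz(K,T,(320+a/6,180+b/6),.06) for a,b in [(225,92),(318,187),(170,318),(85,220)]]
for p in c: print(p.round(4))
m=np.mean(c,0); ax=(c[0]+c[1]-c[2]-c[3])/2; ay=(c[0]-c[1]+c[3]-c[2])/2
print("caddy",m, np.linalg.norm(ax),np.linalg.norm(ay),np.degrees(np.arctan2(ax[1],ax[0])),np.degrees(np.arctan2(ay[1],ay[0])))
c=[onz(K,T,(115+a/4.2,140+b/4.2),.345) for a,b in [(55,38),(45,90),(672,150),(668,195)]]
for p in c: print(p.round(4))
s=np.load("scene0.npz");Ks,Ts=s["K"],s["T"]
c=[onz(Ks,Ts,(270+a/4,165+b/4),.345) for a,b in [(55,92),(60,115),(675,40),(692,72)]]
for p in c: print(p.round(4))
# top bar front edges / yellow mask
for n,d in (("top",t),("scene",s)):
    hsv=cv2.cvtColor(d["f"],cv2.COLOR_RGB2HSV)
    for nm,lo,hi in (("y",(22,150,90),(32,255,255)),("b",(110,150,60),(125,255,255)),("r",(170,150,60),(180,255,255))):
        mk=cv2.inRange(hsv,lo,hi); k,_,st,ce=cv2.connectedComponentsWithStats(mk)
        print(n,nm,[(st[i].tolist(),ce[i].round(1).tolist()) for i in range(1,k) if st[i][4]>15])
E
```

```text
[ 0.6041 -0.4043  0.06  ]
[ 0.5485 -0.4527  0.06  ]
[ 0.4771 -0.3657  0.06  ]
[ 0.5332 -0.3218  0.06  ]
caddy [ 0.54069413 -0.38614573  0.06      ] 0.11064786654485316 0.07247236959200995 -49.99292783530051 39.58921473025973
[0.6821 0.2726 0.345 ]
[0.6471 0.2777 0.345 ]
[ 0.5971 -0.1246  0.345 ]
[ 0.5674 -0.1213  0.345 ]
[ 0.5748 -0.1184  0.345 ]
[ 0.5973 -0.1229  0.345 ]
[0.6555 0.2804 0.345 ]
[0.6882 0.2724 0.345 ]
top y [([196, 185, 18, 7, 56], [204.8, 187.8]), ([458, 254, 3, 11, 24], [459.0, 259.0]), ([463, 304, 4, 12, 25], [464.4, 309.4])]
top b [([237, 190, 11, 5, 17], [242.4, 191.8])]
top r []
scene y [([0, 51, 36, 73, 1197], [13.4, 91.2]), ([249, 53, 6, 23, 34], [251.2, 64.8]), ([48, 56, 7, 5, 26], [50.8, 57.7]), ([57, 71, 63, 60, 1672], [83.1, 102.5]), ([292, 86, 70, 32, 910], [322.5, 104.2]), ([61, 258, 3, 9, 17], [62.5, 261.8])]
scene b [([184, 276, 5, 6, 21], [186.0, 277.9])]
scene r []
```

```bash
cat >> h.py <<'E'
YAW_R=np.radians(-12.3); RO=np.array([.641,.073,0.])
def rz(a): return R.from_euler('z',a).as_matrix()
def rackp(p,yaw=None,o=None):
    return (RO if o is None else o)+rz(YAW_R if yaw is None else yaw)@np.array(p,float)
def tool_R(yaw,lean,flip=1):
    "z = down & along +x(yaw); x = flip * y(yaw)"
    z=rz(yaw)@np.array([np.sin(lean),0,-np.cos(lean)]); x=flip*rz(yaw)@np.array([0,1.,0]); return np.c_[x,np.cross(z,x),z]
def pose():
    s=bot.read_state(); return np.array(s["tool_pos"]),Rm(s["tcp_rot"])
def plan(pt,Rt,n,p=None,Rc=None):
    if p is None: p,Rc=pose()
    w=R.from_matrix(Rc.T@Rt).as_rotvec(); dr=(w/n).round(4); step=(pt-p)/n
    print("turn deg",np.degrees(np.linalg.norm(w)).round(1),"dist",np.linalg.norm(pt-p).round(4))
    q=p.copy()
    for i in range(n):
        tgt=p+step*(i+1); dp=(Rc.T@(tgt-q)).round(4)
        print('{"delta_pos":%s,"dr":%s},'%(dp.tolist(),dr.tolist())); q=q+Rc@dp; Rc=Rc@R.from_rotvec(dr).as_matrix()
    return q,Rc
E
python3 - <<'E'
from h import *
p,Rc=pose(); print(p,Rc.round(3))
w=np.load("wrist0.npz"); print("cam in tool",(Rc.T@(w["T"][:3,3]-p)).round(3),(Rc.T@w["T"][:3,:3]).round(2))
for f in (1,-1):
    Rt=tool_R(YAW_R,np.radians(38),f)
    cam_=Rt@(Rc.T@(w["T"][:3,3]-p)); print(f,"cam offset world",cam_.round(3),"turn",R.from_matrix(Rc.T@Rt).as_rotvec().round(2))
E
```

```text
[ 0.19917664 -0.64426042  0.19480574] [[ 0.295 -0.955 -0.   ]
 [-0.955 -0.295  0.002]
 [-0.002 -0.    -1.   ]]
cam in tool [ 0.    -0.076 -0.179] [[ 1.    0.    0.  ]
 [-0.    0.96  0.3 ]
 [-0.   -0.3   0.96]]
1 cam offset world [-0.166  0.036  0.094] turn [-0.23  0.86 -2.5 ]
-1 cam offset world [-0.049  0.01   0.188] turn [0.65 0.17 0.49]
```

```bash
python3 - <<'E'
from h import *
p,Rc=pose()
Rt=tool_R(YAW_R,np.radians(38),1)
Rv=R.from_matrix(Rc.T@Rt).as_rotvec()
Rmid=Rc@R.from_rotvec(Rv/2).as_matrix()
q,r=plan(np.array([.26,-.58,.42]),Rc,5,p,Rc)
q,r=plan(np.array([.42,-.25,.42]),Rmid,10,q,r)
q,r=plan(rackp([-.103,0,.303]),Rt,10,q,r)
E
```

```text
turn deg 0.0 dist 0.242
{"delta_pos":[-0.0088, -0.0154, -0.045],"dr":[0.0, 0.0, 0.0]},
{"delta_pos":[-0.0087, -0.0154, -0.045],"dr":[0.0, 0.0, 0.0]},
{"delta_pos":[-0.0088, -0.0155, -0.0451],"dr":[0.0, 0.0, 0.0]},
{"delta_pos":[-0.0088, -0.0154, -0.045],"dr":[0.0, 0.0, 0.0]},
{"delta_pos":[-0.0087, -0.0154, -0.045],"dr":[0.0, 0.0, 0.0]},
turn deg 76.1 dist 0.3668
{"delta_pos":[-0.0268, -0.025, 0.0001],"dr":[-0.0114, 0.0431, -0.1251]},
{"delta_pos":[-0.0234, -0.0282, -0.0014],"dr":[-0.0114, 0.0431, -0.1251]},
{"delta_pos":[-0.0197, -0.0309, -0.0026],"dr":[-0.0114, 0.0431, -0.1251]},
{"delta_pos":[-0.0155, -0.033, -0.0037],"dr":[-0.0114, 0.0431, -0.1251]},
{"delta_pos":[-0.0112, -0.0346, -0.0047],"dr":[-0.0114, 0.0431, -0.1251]},
{"delta_pos":[-0.0064, -0.0357, -0.0055],"dr":[-0.0114, 0.0431, -0.1251]},
{"delta_pos":[-0.0018, -0.0361, -0.006],"dr":[-0.0114, 0.0431, -0.1251]},
{"delta_pos":[0.0031, -0.036, -0.0065],"dr":[-0.0114, 0.0431, -0.1251]},
{"delta_pos":[0.0078, -0.0352, -0.0066],"dr":[-0.0114, 0.0431, -0.1251]},
{"delta_pos":[0.0124, -0.0339, -0.0066],"dr":[-0.0114, 0.0431, -0.1251]},
turn deg 76.1 dist 0.3836
{"delta_pos":[0.0101, -0.0369, 0.0029],"dr":[-0.0115, 0.0431, -0.1251]},
{"delta_pos":[0.0145, -0.0354, 0.0031],"dr":[-0.0115, 0.0431, -0.1251]},
{"delta_pos":[0.0186, -0.0334, 0.0033],"dr":[-0.0115, 0.0431, -0.1251]},
{"delta_pos":[0.0225, -0.0308, 0.0039],"dr":[-0.0115, 0.0431, -0.1251]},
{"delta_pos":[0.026, -0.0278, 0.0046],"dr":[-0.0115, 0.0431, -0.1251]},
{"delta_pos":[0.0291, -0.0244, 0.0054],"dr":[-0.0115, 0.0431, -0.1251]},
{"delta_pos":[0.0316, -0.0207, 0.0066],"dr":[-0.0115, 0.0431, -0.1251]},
{"delta_pos":[0.0337, -0.0167, 0.0077],"dr":[-0.0115, 0.0431, -0.1251]},
{"delta_pos":[0.0351, -0.0125, 0.009],"dr":[-0.0115, 0.0431, -0.1251]},
{"delta_pos":[0.0361, -0.0082, 0.0104],"dr":[-0.0115, 0.0431, -0.1251]},
```

Emit:
carry_out(
  deltas=[
    {"delta_pos": [-0.009, -0.0155, -0.045], "dr": [0, 0, 0]},
    {"delta_pos": [-0.009, -0.0155, -0.045], "dr": [0, 0, 0]},
    {"delta_pos": [-0.009, -0.0155, -0.045], "dr": [0, 0, 0]},
    {"delta_pos": [-0.009, -0.0155, -0.045], "dr": [0, 0, 0]},
    {"delta_pos": [-0.009, -0.0155, -0.045], "dr": [0, 0, 0]},
  ],
  grip=1,
)

```text
time: 0.78
tool_pos: [0.2603, -0.5783, 0.4219]
tcp_rot: [-2.528, 1.865, 0.001]
wrist_force: [-0.2, -0.6, -0.1]
width: 1.001
```

Emit:
carry_out(
  deltas=[
    {"delta_pos": [-0.027, -0.025, 0], "dr": [-0.011, 0.043, -0.125]},
    {"delta_pos": [-0.023, -0.028, -0.001], "dr": [-0.011, 0.043, -0.125]},
    {"delta_pos": [-0.02, -0.031, -0.003], "dr": [-0.011, 0.043, -0.125]},
    {"delta_pos": [-0.016, -0.033, -0.004], "dr": [-0.011, 0.043, -0.125]},
    {"delta_pos": [-0.011, -0.035, -0.005], "dr": [-0.011, 0.043, -0.125]},
    {"delta_pos": [-0.006, -0.036, -0.005], "dr": [-0.011, 0.043, -0.125]},
    {"delta_pos": [-0.002, -0.036, -0.006], "dr": [-0.011, 0.043, -0.125]},
    {"delta_pos": [0.003, -0.036, -0.006], "dr": [-0.011, 0.043, -0.125]},
    {"delta_pos": [0.008, -0.035, -0.007], "dr": [-0.011, 0.043, -0.125]},
    {"delta_pos": [0.012, -0.034, -0.007], "dr": [-0.011, 0.043, -0.125]},
  ],
)

```text
time: 2.02
tool_pos: [0.4201, -0.2471, 0.4211]
tcp_rot: [2.796, 0.003, 0.373]
wrist_force: [-0.2, -1.4, 0.5]
width: 0.997
```

Emit:
carry_out(
  deltas=[
    {"delta_pos": [0.01, -0.037, 0.003], "dr": [-0.012, 0.043, -0.125]},
    {"delta_pos": [0.0145, -0.035, 0.003], "dr": [-0.012, 0.043, -0.125]},
    {"delta_pos": [0.0185, -0.033, 0.003], "dr": [-0.012, 0.043, -0.125]},
    {"delta_pos": [0.0225, -0.031, 0.004], "dr": [-0.012, 0.043, -0.125]},
    {"delta_pos": [0.026, -0.028, 0.005], "dr": [-0.012, 0.043, -0.125]},
    {"delta_pos": [0.029, -0.024, 0.005], "dr": [-0.012, 0.043, -0.125]},
    {"delta_pos": [0.0315, -0.021, 0.007], "dr": [-0.012, 0.043, -0.125]},
    {"delta_pos": [0.0335, -0.017, 0.008], "dr": [-0.012, 0.043, -0.125]},
    {"delta_pos": [0.035, -0.0125, 0.009], "dr": [-0.012, 0.043, -0.125]},
    {"delta_pos": [0.036, -0.008, 0.01], "dr": [-0.012, 0.043, -0.125]},
  ],
)

```text
time: 3.28
tool_pos: [0.5404, 0.0969, 0.3038]
tcp_rot: [1.995, 1.611, 0.557]
wrist_force: [0.5, -0.1, -0.5]
width: 0.999
```

Emit:
carry_out(
  deltas=[
    {"delta_pos": [0, 0, 0], "dr": [0, 0, 0]},
  ],
)

```text
time: 3.4
tool_pos: [0.5397, 0.0966, 0.3022]
tcp_rot: [1.999, 1.61, 0.554]
wrist_force: [-0.3, -0.3, 0.0]
width: 1.001
```

```bash
python3 - <<'E'
from h import *
f,K,T=cam("wrist"); save(f,"w1.png"); np.savez("w1.npz",f=f,K=K,T=T)
p,r=pose(); print(p,r.round(3)); print(tool_R(YAW_R,np.radians(38)).round(3)); print(bot.read_state()["q"].round(3))
for n,q in dict(tip=[-.052,0,.235],tipR=[-.052,-.12,.235],tipL=[-.052,.12,.235],hole=[-.034,0,.217],foot=[-.034,0,.12],barmid=[-.03,0,.325],barR=[-.03,-.205,.325]).items(): print(n,proj(K,T,rackp(q)).round(1))
E
```

```text
[0.53991442 0.09575051 0.30331524] [[ 0.216  0.768  0.603]
 [ 0.976 -0.169 -0.134]
 [-0.001  0.618 -0.786]]
[[ 0.213  0.77   0.602]
 [ 0.977 -0.168 -0.131]
 [ 0.     0.616 -0.788]]
[ 0.372 -0.431  2.199 -0.475  0.853 -0.761]
tip [272.6 200.1]
tipR [135.  199.8]
tipL [410.3 200.4]
hole [272.8 196. ]
foot [273.2 127.1]
barmid [272.1 311.9]
barR [  5.  311.2]
```

View pics/w1.png

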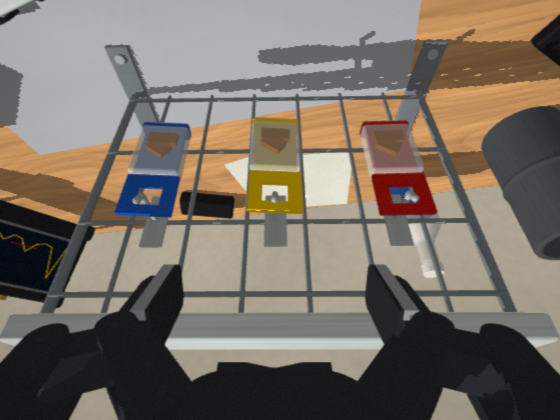

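The wrist view (upside down) shows the yellow pack in the middle, its hole at about (274,194) and the peg tip at about (276,199). That's near my predicted (272.6,200). Next I'll refine with a crop.

```bash
python3 - <<'E'
from h import *
d=np.load("w1.npz"); f,K,T=d["f"],d["K"],d["T"]
save(cv2.resize(f[105:255,110:450],None,fx=2.35,fy=2.35,interpolation=cv2.INTER_CUBIC),"w1z.png")
save(cv2.resize(f[155:255,225:325],None,fx=6,fy=6,interpolation=cv2.INTER_CUBIC),"w1y.png")
hsv=cv2.cvtColor(f,cv2.COLOR_RGB2HSV)
for nm,lo,hi in (("y",(20,180,120),(32,255,255)),("b",(108,180,60),(125,255,255)),("r",(170,180,60),(180,255,255))):
    mk=cv2.inRange(hsv,lo,hi); k,_,st,ce=cv2.connectedComponentsWithStats(mk)
    print(nm,[(st[i].tolist(),ce[i].round(1).tolist()) for i in range(1,k) if st[i][4]>150])
E
```

```text
y [([247, 171, 56, 42, 1714], [274.6, 191.8])]
b [([115, 175, 64, 42, 1693], [147.6, 195.6])]
r []
```

View pics/w1y.png

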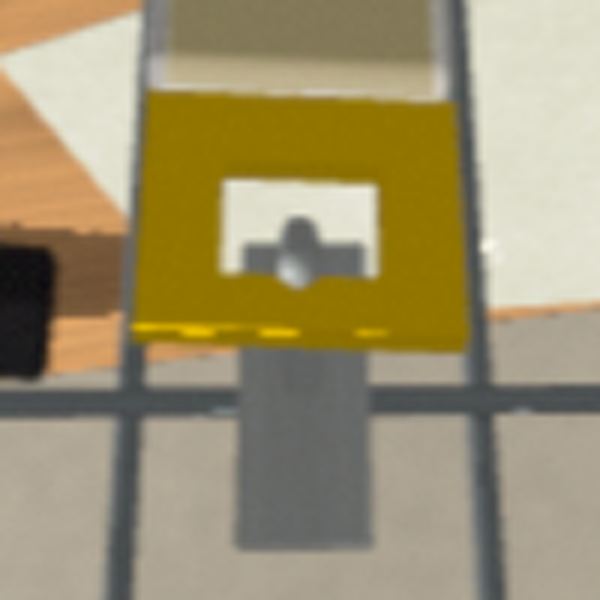

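View pics/w1z.png

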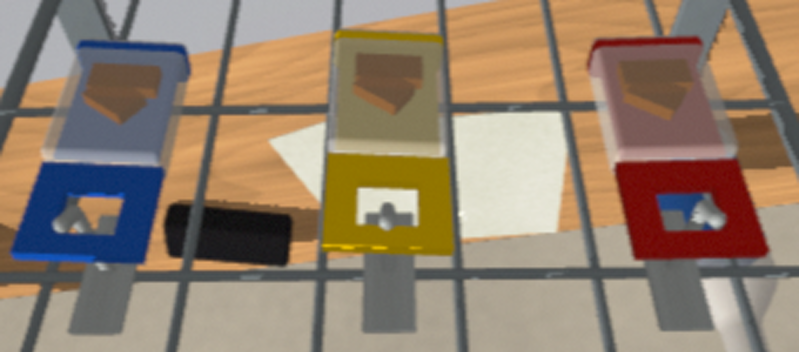

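```bash
python3 - <<'E'
from h import *
d=np.load("w1.npz"); K,T=d["K"],d["T"]
yaw=YAW_R
inv=lambda P:(rz(yaw).T@(P-RO)).round(4)
for n,uv,z in (("tipM",(274,200),.235),("tipB",(139,197.5),.235),("tipR",(412,194.5),.235),("hole",(275,193),.217),("hdrTop L",(247.5,210),.238),("hdrTop R",(303,212),.238)):
    P=onz(K,T,uv,z); print(n,P.round(4),"rack",inv(P))
# light bar lower front edge ends? foot corners
E
```

```text
tipM [0.5903 0.0853 0.235 ] rack [-0.0522  0.0012  0.235 ]
tipB [ 0.5623 -0.0279  0.235 ] rack [-0.0554 -0.1153  0.235 ]
tipR [0.6071 0.2016 0.235 ] rack [-0.0605  0.1184  0.235 ]
hole [0.6037 0.0833 0.217 ] rack [-0.0387  0.0021  0.217 ]
hdrTop L [0.5961 0.0598 0.238 ] rack [-0.041  -0.0225  0.238 ]
hdrTop R [0.6097 0.1079 0.238 ] rack [-0.038   0.0274  0.238 ]
```

```bash
python3 - <<'E'
from h import *
p,r=pose()
z=r[:,2]; g=rackp([-.036,.002,.217]); t=g+z*.022
print((r.T@(t-p)).round(4)); print("turn to nominal",R.from_matrix(r.T@tool_R(YAW_R,np.radians(38))).as_rotvec().round(4))
E
```

```text
[ 0.0016 -0.0002  0.1316]
turn to nominal [ 0.0033  0.0029 -0.0012]
```

Emit:
carry_out(
  deltas=[
    {"delta_pos": [0.0016, 0, 0.02], "dr": [0, 0, 0]},
    {"delta_pos": [0, 0, 0.025], "dr": [0, 0, 0]},
    {"delta_pos": [0, 0, 0.025], "dr": [0, 0, 0]},
    {"delta_pos": [0, 0, 0.02], "dr": [0, 0, 0]},
    {"delta_pos": [0, 0, 0.01], "dr": [0, 0, 0]},
    {"delta_pos": [0, 0, 0], "dr": [0, 0, 0]},
  ],
)

```text
time: 4.2
tool_pos: [0.6014, 0.0828, 0.2259]
tcp_rot: [2.0, 1.604, 0.556]
wrist_force: [0.5, -0.4, 0.1]
width: 0.999
```

```bash
python3 - <<'E'
from h import *
f,K,T=cam("wrist"); save(f,"w2.png"); np.savez("w2.npz",f=f,K=K,T=T)
p,r=pose(); print(p)
z=r[:,2]; g=rackp([-.036,.002,.217]); t=g+z*.022
print((r.T@(t-p)).round(4)); print("hole pred",proj(K,T,g),"tip",proj(K,T,rackp([-.052,.0012,.235])))
E
```

```text
[0.60161172 0.08320006 0.22668726]
[ 0.0004 -0.0024  0.0325]
hole pred [275.41231857 229.98342959] tip [274.06062374 243.0012728 ]
```

View pics/w2.png

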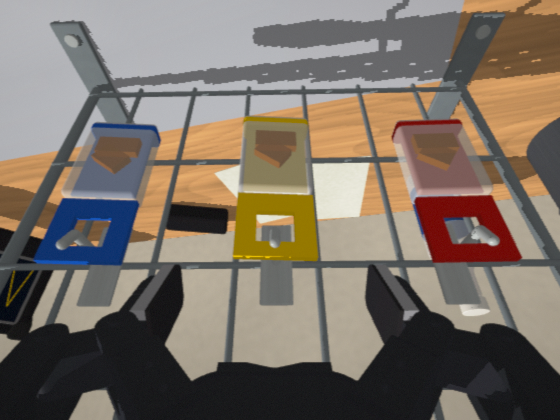

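The hole is at (275,230) and the tip at (274,243), both matching prediction, so I'll advance to the grasp.

Emit:
carry_out(
  deltas=[
    {"delta_pos": [0, -0.001, 0.01], "dr": [0, 0, 0]},
    {"delta_pos": [0, -0.001, 0.012], "dr": [0, 0, 0]},
    {"delta_pos": [0, 0, 0.01], "dr": [0, 0, 0]},
    {"delta_pos": [0, 0, 0], "dr": [0, 0, 0]},
  ],
)

```text
time: 4.75
tool_pos: [0.619, 0.0795, 0.1981]
tcp_rot: [2.0, 1.607, 0.554]
wrist_force: [-0.4, -0.5, 0.6]
width: 1.0
```

```bash
python3 - <<'E'
from h import *
f,K,T=cam("wrist"); save(f,"w3.png"); np.savez("w3.npz",f=f,K=K,T=T)
p,r=pose(); print(p,bot.read_state()["wrist_force"])
z=r[:,2]; g=rackp([-.036,.002,.217]); t=g+z*.022
print((r.T@(t-p)).round(4)); print("hole pred",proj(K,T,g),"tip",proj(K,T,rackp([-.052,.0012,.235])))
E
```

```text
[0.6191497  0.07955515 0.198813  ] [ 0.07419148  0.04165249 -0.92390457]
[ 0.0002  0.0008 -0.0005]
hole pred [274.71512096 257.27943535] tip [272.99418346 277.2136558 ]
```

View pics/w3.png

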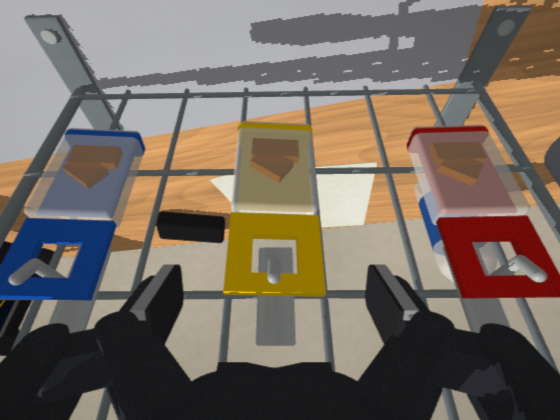

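```bash
python3 - <<'E'
from h import *
d=np.load("w3.npz"); K,T=d["K"],d["T"]; p,r=pose()
for dz in (0,.013,.019,.032):
  for y in (-.011,0,.011): print(dz,y,proj(K,T,p+r@[.0425,y,-dz]).round(0),proj(K,T,p+r@[.05,y,-dz]).round(0))
E
```

```text
0 -0.011 [345. 223.] [357. 223.]
0 0 [344. 240.] [356. 240.]
0 0.011 [342. 256.] [354. 256.]
0.013 -0.011 [350. 231.] [363. 231.]
0.013 0 [348. 249.] [361. 249.]
0.013 0.011 [347. 266.] [360. 266.]
0.019 -0.011 [352. 235.] [366. 235.]
0.019 0 [351. 253.] [364. 253.]
0.019 0.011 [349. 271.] [363. 271.]
0.032 -0.011 [358. 244.] [373. 244.]
0.032 0 [357. 264.] [371. 264.]
0.032 0.011 [355. 283.] [369. 283.]
```

```bash
python3 - <<'E'
from h import *
d=np.load("w3.npz"); K,T,f=d["K"],d["T"],d["f"]
save(cv2.resize(f[200:400,90:460],None,fx=2.1,fy=2.1,interpolation=cv2.INTER_CUBIC),"w3z.png")
f,K,T=cam("scene"); save(cv2.resize(f[130:290,250:450],None,fx=4,fy=3.7,interpolation=cv2.INTER_CUBIC),"s3.png")
p,r=pose(); 
for d in (0,.013,.019,.032,.05):
  for x in (.0425,-.0425): print(d,x,((proj(K,T,p+r@[x,0,-d])-[250,130])*[4,3.7]).round(0))
E
```

```text
0 0.0425 [489. 344.]
0 -0.0425 [368. 353.]
0.013 0.0425 [488. 327.]
0.013 -0.0425 [367. 336.]
0.019 0.0425 [488. 319.]
0.019 -0.0425 [366. 328.]
0.032 0.0425 [486. 302.]
0.032 -0.0425 [365. 310.]
0.05 0.0425 [485. 277.]
0.05 -0.0425 [363. 286.]
```

View pics/w3z.png

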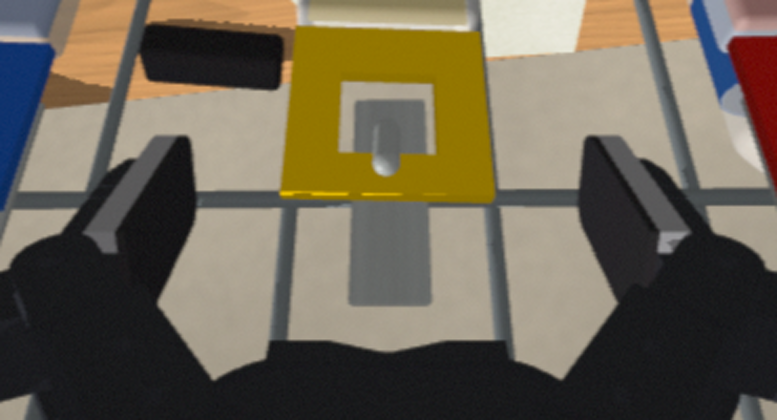

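View pics/s3.png

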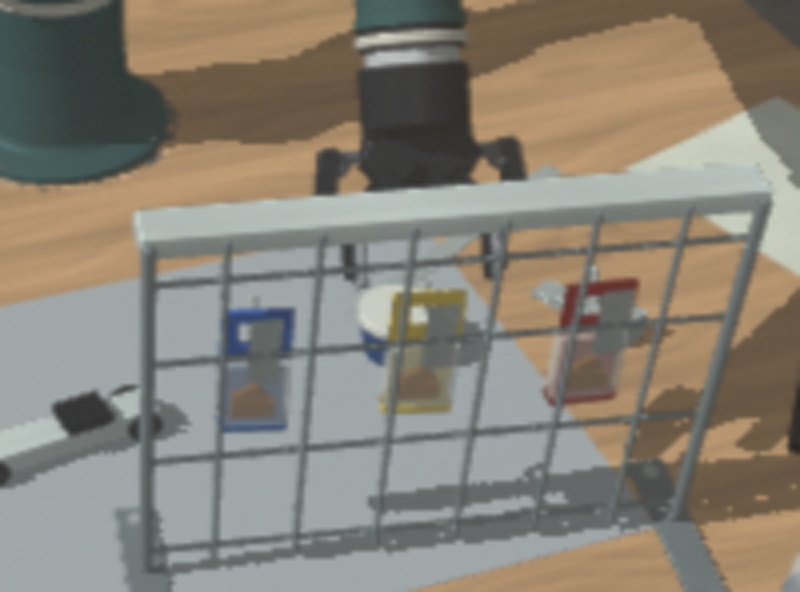

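Both the wrist and scene views put the visible fingertips about 50 mm behind the reported TCP, where the spec allows 13 mm when open. I'll close partway, staying wider than the header, to see where the tips actually go.

Emit:
carry_out(
  deltas=[
    {"delta_pos": [0, 0, 0], "dr": [0, 0, 0]},
    {"delta_pos": [0, 0, 0], "dr": [0, 0, 0]},
    {"delta_pos": [0, 0, 0], "dr": [0, 0, 0]},
  ],
  grip=0.7,
  force=30,
)

```text
time: 5.22
tool_pos: [0.6194, 0.0799, 0.2001]
tcp_rot: [1.999, 1.606, 0.558]
wrist_force: [0.6, -0.9, -0.4]
width: 0.698
```

```bash
python3 - <<'E'
from h import *
p,r=pose(); f,K,T=cam("wrist"); np.savez("w4.npz",f=f,K=K,T=T,p=p,r=r)
save(cv2.resize(f[180:400,90:460],None,fx=2.1,fy=2.1,interpolation=cv2.INTER_CUBIC),"w4z.png")
f,K,T=cam("scene"); save(cv2.resize(f[130:290,250:450],None,fx=4,fy=3.7,interpolation=cv2.INTER_CUBIC),"s4.png"); np.savez("s4.npz",f=f,K=K,T=T)
print(bot.read_state()["width"])
E
```

```text
0.702697963452227
```

View pics/w4z.png

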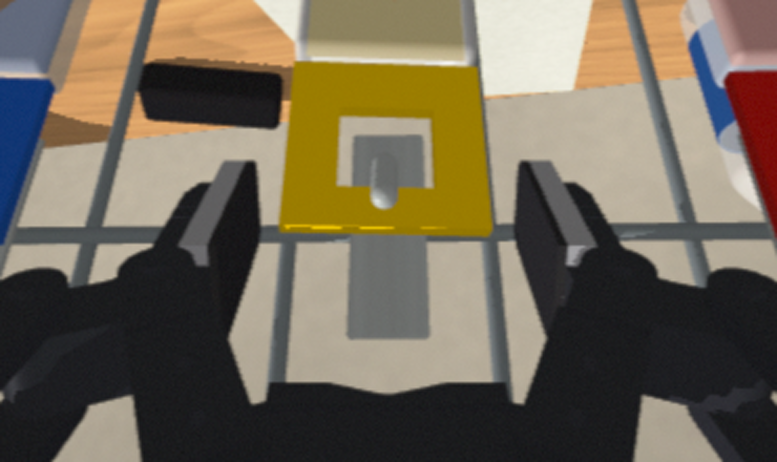

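View pics/s4.png

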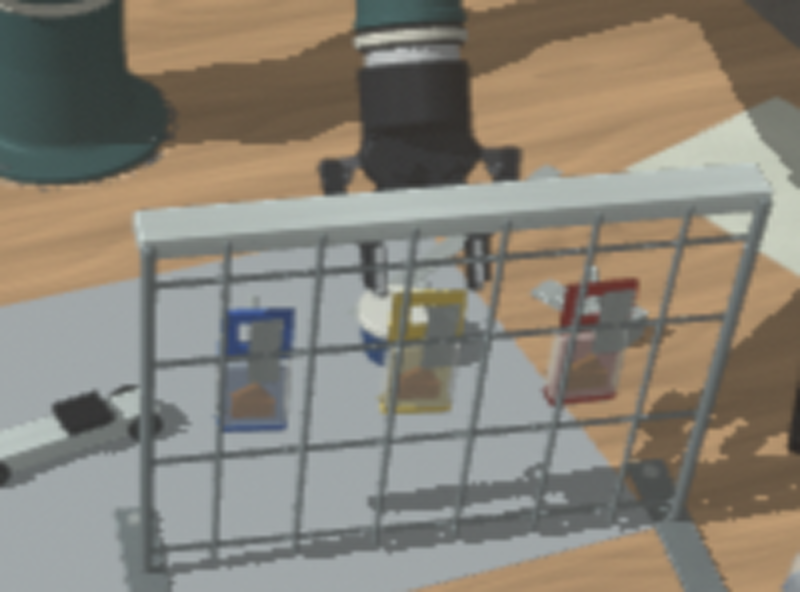

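The images show header and fingertips at the same depth. The physical tips therefore end about 40 mm short of the reported TCP, and right now they only reach the header's top edge. I'll advance about 37 mm in small steps, watching the wrist force.

Emit:
carry_out(
  deltas=[
    {"delta_pos": [0, 0, 0.005], "dr": [0, 0, 0]},
    {"delta_pos": [0, 0, 0.005], "dr": [0, 0, 0]},
    {"delta_pos": [0, 0, 0.005], "dr": [0, 0, 0]},
    {"delta_pos": [0, 0, 0], "dr": [0, 0, 0]},
  ],
  grip=0.8,
)

```text
time: 5.82
tool_pos: [0.6282, 0.0775, 0.1871]
tcp_rot: [2.0, 1.606, 0.556]
wrist_force: [-0.3, -0.6, 0.3]
width: 0.802
```

Emit:
carry_out(
  deltas=[
    {"delta_pos": [0, 0, 0.004], "dr": [0, 0, 0]},
    {"delta_pos": [0, 0, 0.004], "dr": [0, 0, 0]},
    {"delta_pos": [0, 0, 0], "dr": [0, 0, 0]},
  ],
)

```text
time: 6.2
tool_pos: [0.6332, 0.0766, 0.1812]
tcp_rot: [1.999, 1.606, 0.556]
wrist_force: [-0.3, -0.9, -0.3]
width: 0.799
```

```bash
python3 - <<'E'
from h import *
p,r=pose(); f,K,T=cam("wrist"); np.savez("w5.npz",f=f,K=K,T=T,p=p,r=r)
save(cv2.resize(f[180:400,90:460],None,fx=2.1,fy=2.1,interpolation=cv2.INTER_CUBIC),"w5z.png")
print(bot.read_state()["width"],p)
g=rackp([-.036,.002,.217]); print((r.T@(g-p)).round(4))
E
```

```text
0.8015678241456244 [0.63317758 0.0765667  0.18124319]
[ 0.0001  0.0005 -0.0452]
```

View pics/w5z.png

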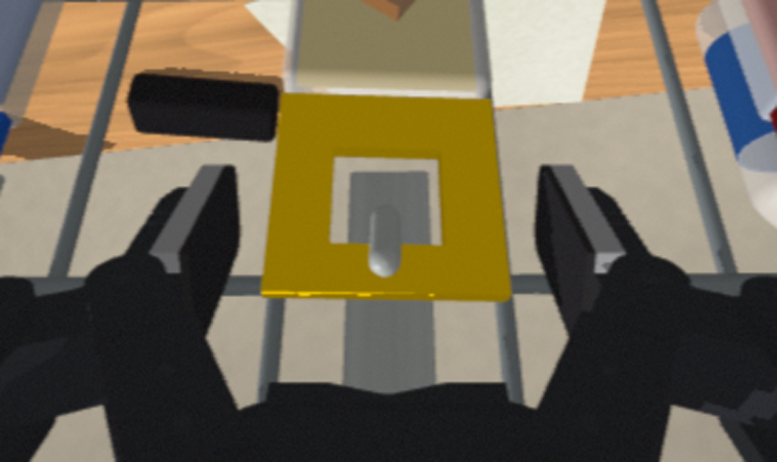

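Emit:
carry_out(
  deltas=[
    {"delta_pos": [0, 0, 0.004], "dr": [0, 0, 0]},
    {"delta_pos": [0, 0, 0.004], "dr": [0, 0, 0]},
    {"delta_pos": [0, 0, 0.004], "dr": [0, 0, 0]},
    {"delta_pos": [0, 0, 0], "dr": [0, 0, 0]},
  ],
)

```text
time: 6.75
tool_pos: [0.6404, 0.0749, 0.1717]
tcp_rot: [1.999, 1.606, 0.556]
wrist_force: [0.1, 0.1, -0.4]
width: 0.798
```

```bash
python3 - <<'E'
from h import *
p,r=pose(); f,K,T=cam("wrist"); np.savez("w6.npz",f=f,K=K,T=T,p=p,r=r)
save(cv2.resize(f[180:400,90:460],None,fx=2.1,fy=2.1,interpolation=cv2.INTER_CUBIC),"w6z.png")
f,K,T=cam("scene"); save(cv2.resize(f[130:290,250:450],None,fx=4,fy=3.7,interpolation=cv2.INTER_CUBIC),"s6.png")
g=rackp([-.036,.002,.217]); print((r.T@(g-p)).round(4))
E
```

```text
[ 0.0001  0.0005 -0.0572]
```

View pics/w6z.png

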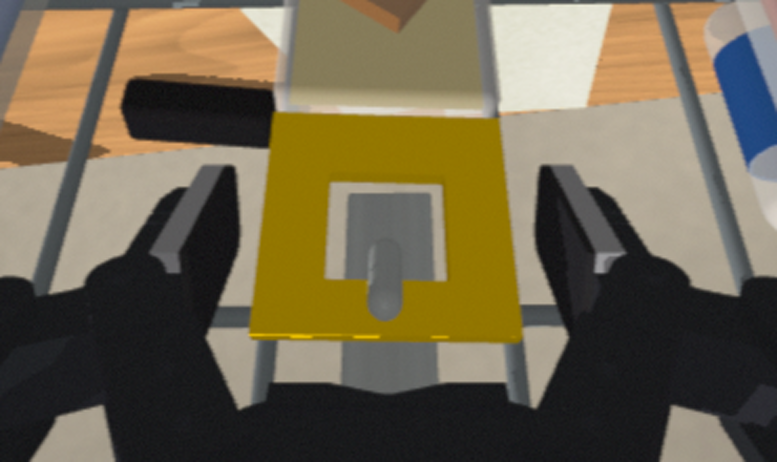

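View pics/s6.png

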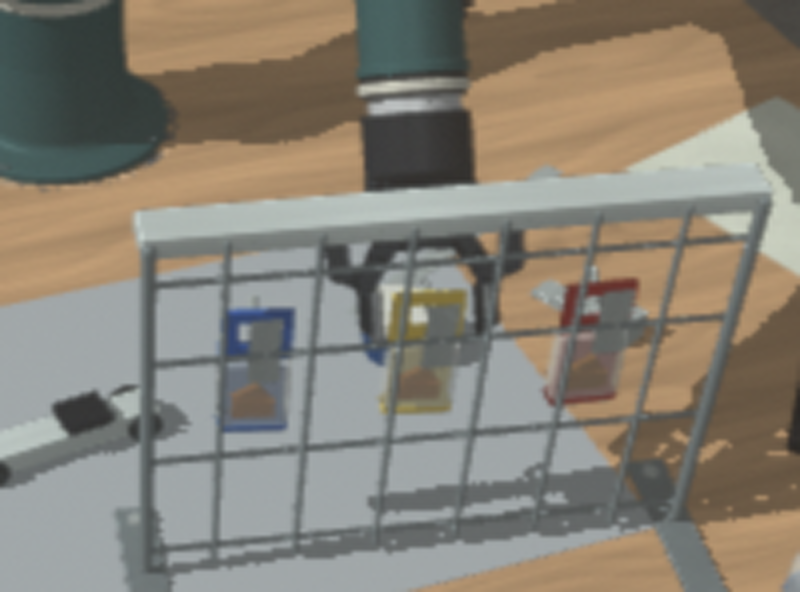

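The fingers now straddle the header level with the hole, and the palm is clear of the peg. Closing.

Emit:
carry_out(
  deltas=[
    {"delta_pos": [0, 0, 0], "dr": [0, 0, 0]},
    {"delta_pos": [0, 0, 0], "dr": [0, 0, 0]},
    {"delta_pos": [0, 0, 0], "dr": [0, 0, 0]},
    {"delta_pos": [0, 0, 0], "dr": [0, 0, 0]},
    {"delta_pos": [0, 0, 0], "dr": [0, 0, 0]},
  ],
  grip=0.3,
  force=30,
)

```text
time: 7.48
tool_pos: [0.6407, 0.0752, 0.1726]
tcp_rot: [1.999, 1.606, 0.558]
wrist_force: [1.3, 0.4, 1.3]
width: 0.578
```

```bash
python3 - <<'E'
from h import *
p,r=pose(); f,K,T=cam("wrist"); np.savez("w7.npz",f=f,K=K,T=T,p=p,r=r)
save(cv2.resize(f[180:400,90:460],None,fx=2.1,fy=2.1,interpolation=cv2.INTER_CUBIC),"w7z.png")
print(bot.read_state()["width"],p,"up in tool",(r.T@[0,0,1]).round(3),"rack -x in tool",(r.T@rz(YAW_R)@[-1,0,0]).round(3))
print(bot.read_state()["wrist_force"])
E
```

```text
0.5790596863842197 [0.64073564 0.07517807 0.1726241 ] up in tool [-0.     0.62  -0.784] rack -x in tool [-0.003 -0.784 -0.62 ]
[0.28382782 0.17746161 1.06237799]
```

View pics/w7z.png

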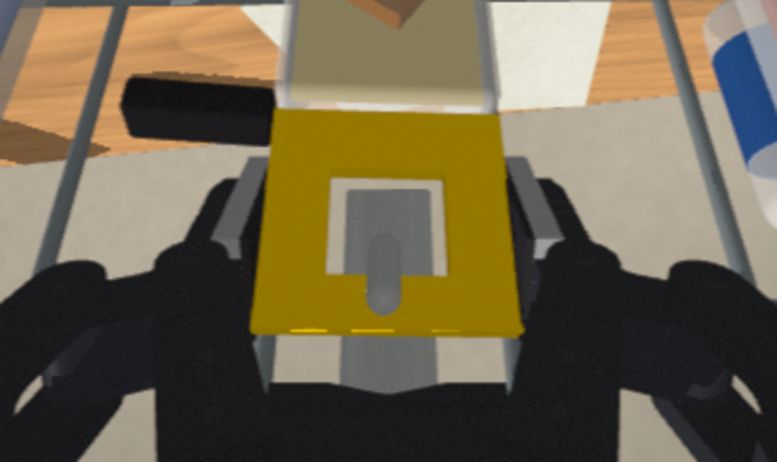

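Emit:
carry_out(
  deltas=[
    {"delta_pos": [0, 0.0025, -0.0031], "dr": [0, 0, 0]},
    {"delta_pos": [0, 0.0025, -0.0031], "dr": [0, 0, 0]},
    {"delta_pos": [0, 0.0031, -0.004], "dr": [0, 0, 0]},
    {"delta_pos": [0, 0, 0], "dr": [0, 0, 0]},
  ],
)

```text
time: 8.02
tool_pos: [0.641, 0.0752, 0.1863]
tcp_rot: [1.998, 1.605, 0.559]
wrist_force: [-0.5, -0.2, -1.1]
width: 0.573
```

```bash
python3 - <<'E'
from h import *
p,r=pose(); f,K,T=cam("wrist"); np.savez("w8.npz",f=f,K=K,T=T,p=p,r=r)
save(cv2.resize(f[180:400,90:460],None,fx=2.1,fy=2.1,interpolation=cv2.INTER_CUBIC),"w8z.png")
s=bot.read_state();print(s["width"],p,s["wrist_force"])
d=np.load("w7.npz"); print("lift",p[2]-d["p"][2])
tip=rackp([-.052,.0012,.235]); print("tip px in crop",(proj(K,T,tip)-[90,180])*2.1)
E
```

```text
0.5797163412260896 [0.64099196 0.07523088 0.18628586] [-0.00884954  0.52373704 -0.64905313]
lift 0.013661757952042358
tip px in crop [381.01049499 218.9417621 ]
```

View pics/w8z.png

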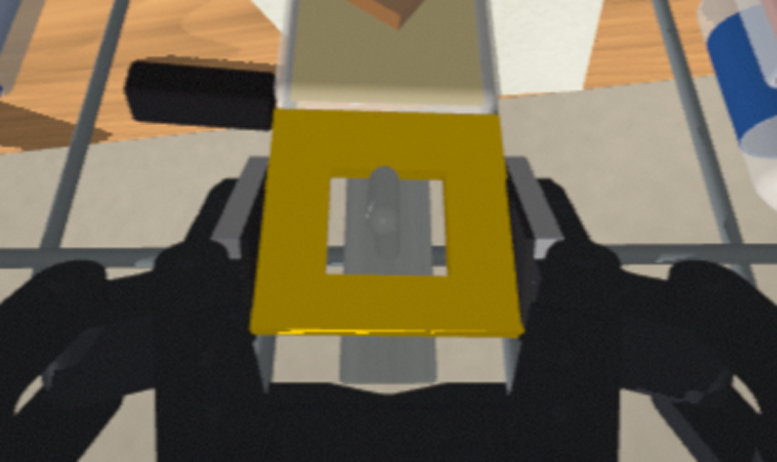

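Lifted 13 mm with the peg inside the hole and no contact force. Now I'll slide it straight off, monitoring as it goes.

Emit:
carry_out(
  deltas=[
    {"delta_pos": [0, -0.0031, -0.0025], "dr": [0, 0, 0]},
    {"delta_pos": [0, -0.0031, -0.0025], "dr": [0, 0, 0]},
    {"delta_pos": [0, -0.0031, -0.0025], "dr": [0, 0, 0]},
  ],
)

```text
time: 8.45
tool_pos: [0.6284, 0.0777, 0.1852]
tcp_rot: [1.999, 1.606, 0.557]
wrist_force: [0.1, 0.2, -0.0]
width: 0.575
```

```bash
python3 - <<'E'
from h import *
p,r=pose(); f,K,T=cam("wrist")
save(cv2.resize(f[180:400,90:460],None,fx=2.1,fy=2.1,interpolation=cv2.INTER_CUBIC),"w9z.png")
s=bot.read_state();print(s["width"],p,s["wrist_force"])
E
```

```text
0.5784290769877773 [0.62839363 0.07771582 0.18518224] [ 0.90534806  0.38853939 -0.24614328]
```

View pics/w9z.png

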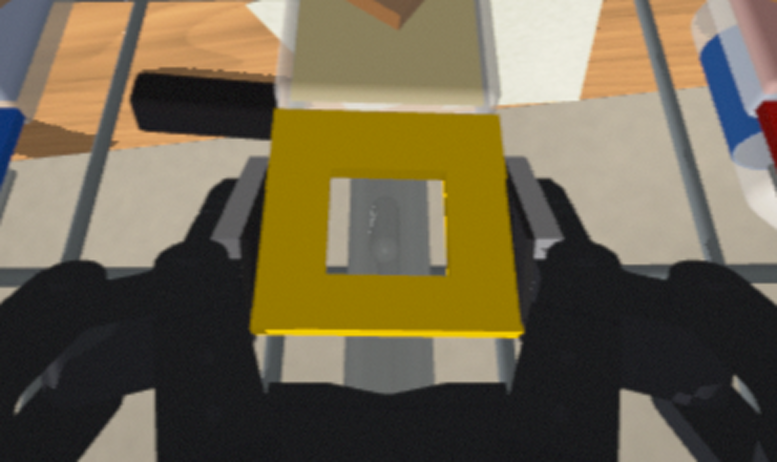

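The tip passes centrally through the hole with no force, so I'll keep sliding.

Emit:
carry_out(
  deltas=[
    {"delta_pos": [0, -0.0047, -0.0037], "dr": [0, 0, 0]},
    {"delta_pos": [0, -0.0047, -0.0037], "dr": [0, 0, 0]},
    {"delta_pos": [0, -0.0063, -0.005], "dr": [0, 0, 0]},
    {"delta_pos": [0, -0.0078, -0.0062], "dr": [0, 0, 0]},
    {"delta_pos": [0, -0.0118, -0.0093], "dr": [0, 0, 0]},
    {"delta_pos": [0, -0.0157, -0.0124], "dr": [0, 0, 0]},
    {"delta_pos": [0, -0.0157, -0.0124], "dr": [0, 0, 0]},
    {"delta_pos": [0, 0, 0], "dr": [0, 0, 0]},
    {"delta_pos": [0, 0, 0], "dr": [0, 0, 0]},
  ],
)

```text
time: 9.62
tool_pos: [0.5461, 0.0963, 0.186]
tcp_rot: [1.998, 1.606, 0.559]
wrist_force: [-1.0, 0.5, 0.3]
width: 0.578
```

```bash
python3 - <<'E'
from h import *
p,r=pose(); f,K,T=cam("wrist"); save(f,"w10.png"); np.savez("w10.npz",f=f,K=K,T=T,p=p,r=r)
s=bot.read_state();print(s["width"],p,s["wrist_force"])
E
```

```text
0.5734498555779464 [0.54610996 0.0963204  0.1859715 ] [-0.17436907  0.20804071 -0.59538964]
```

View pics/w10.png

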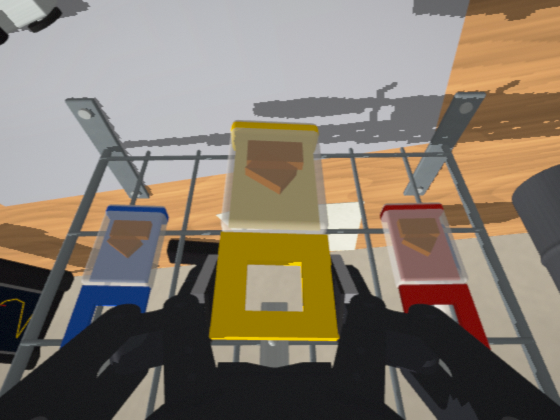

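```bash
python3 - <<'E'
from h import *
d=np.load("w10.npz"); K,T,f,p,r=d["K"],d["T"],d["f"],d["p"],d["r"]
h=p+r@[0,.0005,-.0572]; Y=rz(YAW_R)
print("hole rack",(Y.T@(h-RO)).round(4),"world",h)
pts=dict(foot_c=(-.0,.0,-.097),footFL=(-.009,.025,-.097),footFR=(-.009,-.025,-.097),caseTopF=(-.009,0,-.025),holeTL=(-.0025,.012,.011),holeTR=(-.0025,-.012,.011),holeBL=(-.0025,.012,-.011),holeBR=(-.0025,-.012,-.011),topL=(-.0025,.025,.021),topR=(-.0025,-.025,.021))
for n,q in pts.items(): print(n,proj(K,T,h+Y@np.array(q)).round(1))
save(cv2.resize(f[110:350,190:360],None,fx=2.5,fy=2.5,interpolation=cv2.INTER_CUBIC),"w10z.png")
E
```

```text
hole rack [-0.1328  0.0026  0.2311] world [0.51182223 0.10386542 0.23113248]
foot_c [274.2 136.7]
footFL [316.5 125.2]
footFR [231.9 125.3]
caseTopF [274.2 230.6]
holeTL [303.2 313.8]
holeTR [245.2 313.8]
holeBL [300.6 264.6]
holeBR [247.8 264.6]
topL [337.3 339.4]
topR [211.1 339.4]
```

View pics/w10z.png

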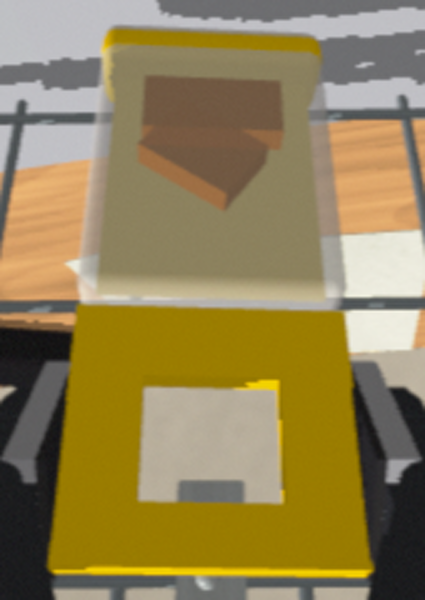

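Predicted and observed pack features agree within about 3 px, so the pack is upright, with its hole at tool (0, 0.0005, -0.057). Next I'll raise it, swing towards the caddy and stop short for a look.

```bash
cat >> h.py <<'E'
HT=np.array([0,.0005,-.0572])  # hole in tool
YC=np.radians(-50.2)
E
python3 - <<'E'
from h import *
p,r=pose()
print("up45",(r.T@[0,0,.045]).round(4))
Rt=tool_R(YC,np.radians(38.1)); h=np.array([.454,-.281,.28])
plan(h-Rt@HT,Rt,10,p+[0,0,.045],r)
E
```

```text
up45 [-0.      0.0279 -0.0353]
turn deg 37.8 dist 0.41
{"delta_pos":[-0.041, 0.0017, 0.0009],"dr":[0.0004, -0.0408, 0.0518]},
{"delta_pos":[-0.0407, 0.0038, 0.0025],"dr":[0.0004, -0.0408, 0.0518]},
{"delta_pos":[-0.0404, 0.0059, 0.0042],"dr":[0.0004, -0.0408, 0.0518]},
{"delta_pos":[-0.0398, 0.008, 0.0058],"dr":[0.0004, -0.0408, 0.0518]},
{"delta_pos":[-0.039, 0.0101, 0.0074],"dr":[0.0004, -0.0408, 0.0518]},
{"delta_pos":[-0.0382, 0.012, 0.009],"dr":[0.0004, -0.0408, 0.0518]},
{"delta_pos":[-0.037, 0.014, 0.0105],"dr":[0.0004, -0.0408, 0.0518]},
{"delta_pos":[-0.0359, 0.0159, 0.0121],"dr":[0.0004, -0.0408, 0.0518]},
{"delta_pos":[-0.0344, 0.0177, 0.0134],"dr":[0.0004, -0.0408, 0.0518]},
{"delta_pos":[-0.0329, 0.0195, 0.0148],"dr":[0.0004, -0.0408, 0.0518]},
```

Emit:
carry_out(
  deltas=[
    {"delta_pos": [0, 0.007, -0.0088], "dr": [0, 0, 0]},
    {"delta_pos": [0, 0.007, -0.0088], "dr": [0, 0, 0]},
    {"delta_pos": [0, 0.007, -0.0088], "dr": [0, 0, 0]},
    {"delta_pos": [0, 0.007, -0.0088], "dr": [0, 0, 0]},
  ],
)

```text
time: 10.18
tool_pos: [0.5464, 0.096, 0.2318]
tcp_rot: [1.999, 1.605, 0.558]
wrist_force: [-0.4, -0.3, -0.1]
width: 0.577
```

Emit:
carry_out(
  deltas=[
    {"delta_pos": [-0.041, 0.0017, 0.001], "dr": [0, -0.041, 0.052]},
    {"delta_pos": [-0.0407, 0.0038, 0.0025], "dr": [0, -0.041, 0.052]},
    {"delta_pos": [-0.0404, 0.006, 0.0042], "dr": [0, -0.041, 0.052]},
    {"delta_pos": [-0.0398, 0.008, 0.0058], "dr": [0, -0.041, 0.052]},
    {"delta_pos": [-0.039, 0.01, 0.0074], "dr": [0, -0.041, 0.052]},
    {"delta_pos": [-0.038, 0.012, 0.009], "dr": [0, -0.041, 0.052]},
    {"delta_pos": [-0.037, 0.014, 0.0105], "dr": [0, -0.041, 0.052]},
    {"delta_pos": [-0.036, 0.016, 0.012], "dr": [0, -0.041, 0.052]},
    {"delta_pos": [-0.0345, 0.0177, 0.0134], "dr": [0, -0.041, 0.052]},
    {"delta_pos": [-0.033, 0.0195, 0.0148], "dr": [0, -0.041, 0.052]},
  ],
)

```text
time: 11.42
tool_pos: [0.4752, -0.3094, 0.2356]
tcp_rot: [2.349, 0.842, 0.294]
wrist_force: [0.7, -0.1, -0.4]
width: 0.576
```

Emit:
carry_out(
  deltas=[
    {"delta_pos": [0, 0, 0], "dr": [0, 0, 0]},
    {"delta_pos": [0, 0, 0], "dr": [0, 0, 0]},
  ],
)

```text
time: 11.68
tool_pos: [0.4754, -0.3078, 0.2348]
tcp_rot: [2.349, 0.845, 0.294]
wrist_force: [-0.1, 0.4, -1.1]
width: 0.577
```

```bash
python3 - <<'E'
from h import *
p,r=pose(); f,K,T=cam("wrist"); save(f,"w11.png"); np.savez("w11.npz",f=f,K=K,T=T,p=p,r=r)
s=bot.read_state();print(s["width"],p,"hole",p+r@HT)
Y=rz(YC); C=np.array([.5407,-.3861,0])
for q in ((.057,.039,.06),(.057,-.039,.06),(-.057,.039,.06),(-.057,-.039,.06),(-.036,0,.004)): print(q,proj(K,T,C+Y@np.array(q)).round(1))
E
```

```text
0.5747943608431549 [ 0.47537002 -0.30781045  0.2348107 ] hole [ 0.45300728 -0.28080912  0.28000944]
(0.057, 0.039, 0.06) [303.1 181.7]
(0.057, -0.039, 0.06) [245.2 181.8]
(-0.057, 0.039, 0.06) [311.2 112.4]
(-0.057, -0.039, 0.06) [236.6 112.6]
(-0.036, 0, 0.004) [273.9  96.4]
```

View pics/w11.png

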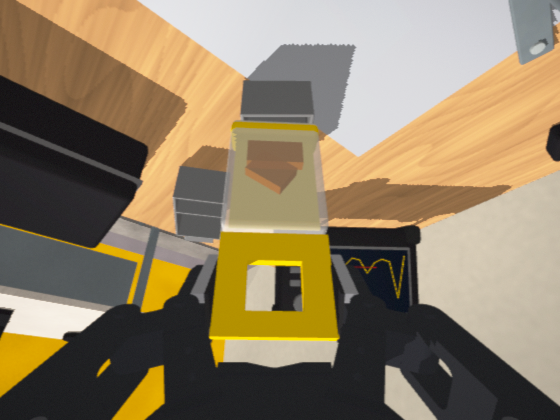

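The caddy's front wall shows at rows 82–115, columns 242–314, behind the pack's foot. The prediction for its top edge was columns 237–311, row 112.5. I'll zoom in.

```bash
python3 - <<'E'
from h import *
f=np.load("w11.npz")["f"]
save(cv2.resize(f[70:140,220:340],None,fx=6,fy=6,interpolation=cv2.INTER_CUBIC),"w11z.png")
E
```

```text
(no output)
```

View pics/w11z.png

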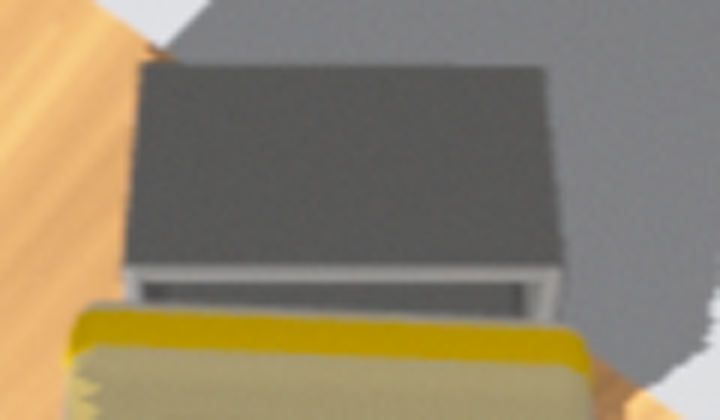

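```bash
python3 - <<'E'
from h import *
d=np.load("w11.npz"); K,T,p,r=d["K"],d["T"],d["p"],d["r"]
a,b=onz(K,T,(241,114.3),.06),onz(K,T,(313.7,114),.06)
c,e=onz(K,T,(243.3,80.7),0),onz(K,T,(310.8,81),0)
for (u,v) in ((a,b),(c,e)):
    w=v-u; yaw=np.degrees(np.arctan2(w[1],w[0]))-90; m=(u+v)/2
    sl=m+rz(np.radians(yaw))@[.057-.036,0,0]
    print("len",np.linalg.norm(w).round(4),"yaw",yaw.round(2),"slot",sl.round(4))
print("tool yaw",np.degrees(np.arctan2(r[1,0],r[0,0]))-90, "hole",(p+r@HT).round(4))
E
```

```text
len 0.0765 yaw -50.07 slot [ 0.5218 -0.3577  0.06  ]
len 0.0784 yaw -50.64 slot [ 0.5222 -0.3584  0.    ]
tool yaw -50.404977032817825 hole [ 0.453  -0.2808  0.28  ]
```

```bash
python3 - <<'E'
from h import *
p,r=pose(); h=p+r@HT
t=np.array([.5215,-.358,.28]); print((r.T@(t-h)).round(4)); print("down .08",(r.T@[0,0,-.08]).round(4))
Rt=tool_R(np.radians(-50.3),np.radians(38.1)); print(R.from_matrix(r.T@Rt).as_rotvec().round(4))
E
```

```text
[0.0032 0.0812 0.064 ]
down .08 [-0.     -0.0496  0.0628]
[ 0.0036  0.0003 -0.0011]
```

Emit:
carry_out(
  deltas=[
    {"delta_pos": [0.0008, 0.0203, 0.016], "dr": [0, 0, 0]},
    {"delta_pos": [0.0008, 0.0203, 0.016], "dr": [0, 0, 0]},
    {"delta_pos": [0.0008, 0.0203, 0.016], "dr": [0, 0, 0]},
    {"delta_pos": [0.0008, 0.0203, 0.016], "dr": [0, 0, 0]},
    {"delta_pos": [0, -0.0124, 0.0157], "dr": [0, 0, 0]},
    {"delta_pos": [0, -0.0124, 0.0157], "dr": [0, 0, 0]},
    {"delta_pos": [0, -0.0124, 0.0157], "dr": [0, 0, 0]},
    {"delta_pos": [0, -0.0124, 0.0157], "dr": [0, 0, 0]},
    {"delta_pos": [0, 0, 0], "dr": [0, 0, 0]},
    {"delta_pos": [0, 0, 0], "dr": [0, 0, 0]},
  ],
)

```text
time: 12.98
tool_pos: [0.5447, -0.3851, 0.1558]
tcp_rot: [2.348, 0.847, 0.296]
wrist_force: [-0.2, 0.3, -0.9]
width: 0.579
```

```bash
python3 - <<'E'
from h import *
p,r=pose(); f,K,T=cam("wrist"); save(cv2.resize(f[60:260,180:370],None,fx=4,fy=3,interpolation=cv2.INTER_CUBIC),"w12.png"); np.savez("w12.npz",f=f,K=K,T=T,p=p,r=r)
s=bot.read_state();print(s["width"],p,"hole",p+r@HT,s["wrist_force"])
Y=rz(np.radians(-50.3)); S=np.array([.5215,-.358,0])
for q in ((-.017,.035,.06),(-.017,-.035,.06),(-.021,.039,.06),(-.021,-.039,.06)): print(q,((proj(K,T,S+Y@np.array(q))-[180,60])*[4,3]).round(1))
f,K,T=cam("scene"); save(cv2.resize(f[200:330,120:280],None,fx=4.5,fy=4.5,interpolation=cv2.INTER_CUBIC),"s12.png")
E
```

```text
0.5787067050773311 [ 0.54474758 -0.38508456  0.15584032] hole [ 0.52229536 -0.35807474  0.20098961] [ 0.76227591 -0.69728138  0.36094772]
(-0.017, 0.035, 0.06) [587.4  26.3]
(-0.017, -0.035, 0.06) [154.8  26.2]
(-0.021, 0.039, 0.06) [616.    8.8]
(-0.021, -0.039, 0.06) [126.    8.6]
```

View pics/w12.png

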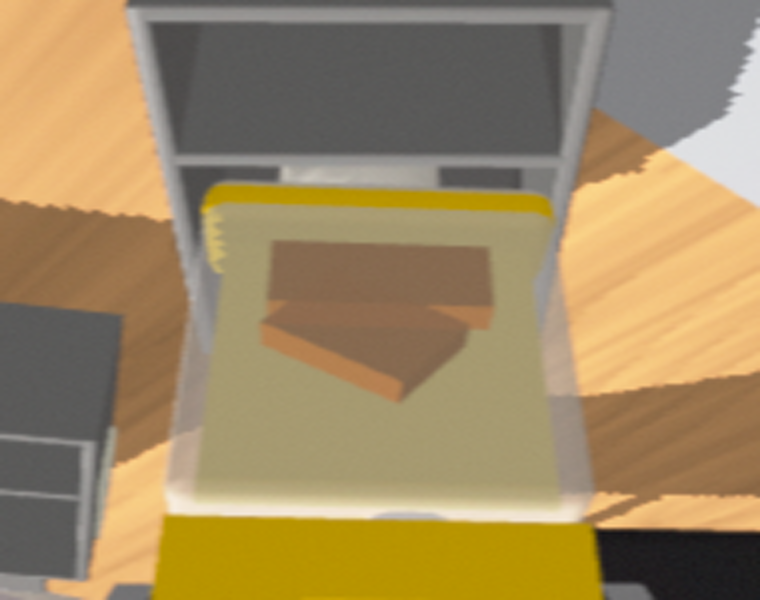

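View pics/s12.png

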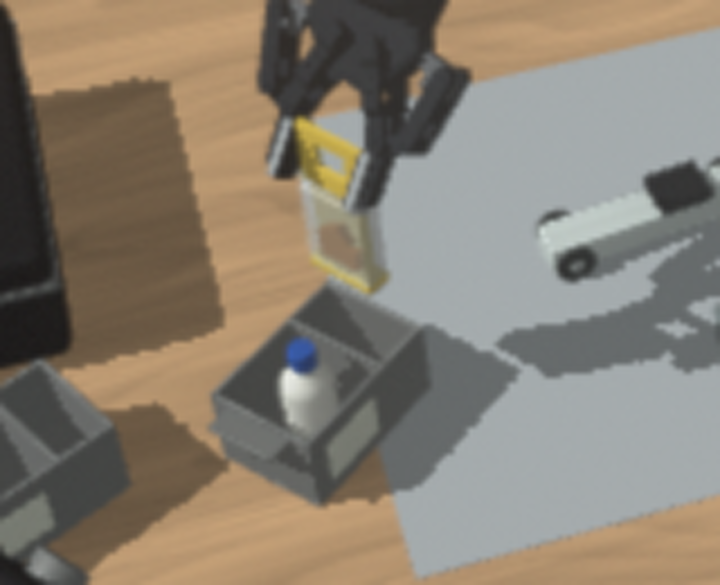

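The slot opening is directly below the foot: inner front edge at row ~22 of the crop, divider at row ~160. The caddy lies about 1.5 mm nearer the robot than I assumed, so I'll correct by 2 mm and lower partway.

Emit:
carry_out(
  deltas=[
    {"delta_pos": [0, -0.0016, -0.0012], "dr": [0, 0, 0]},
    {"delta_pos": [0, -0.0087, 0.011], "dr": [0, 0, 0]},
    {"delta_pos": [0, -0.0087, 0.011], "dr": [0, 0, 0]},
    {"delta_pos": [0, -0.0062, 0.0078], "dr": [0, 0, 0]},
    {"delta_pos": [0, -0.0062, 0.0078], "dr": [0, 0, 0]},
    {"delta_pos": [0, -0.0062, 0.0078], "dr": [0, 0, 0]},
    {"delta_pos": [0, 0, 0], "dr": [0, 0, 0]},
    {"delta_pos": [0, 0, 0], "dr": [0, 0, 0]},
  ],
)

```text
time: 14.08
tool_pos: [0.5429, -0.3842, 0.0976]
tcp_rot: [2.348, 0.845, 0.295]
wrist_force: [-0.2, 0.6, -1.1]
width: 0.579
```

```bash
python3 - <<'E'
from h import *
p,r=pose(); f,K,T=cam("wrist"); save(cv2.resize(f[60:260,180:370],None,fx=4,fy=3,interpolation=cv2.INTER_CUBIC),"w13.png")
s=bot.read_state();print(s["width"],p,"hole",p+r@HT,s["wrist_force"])
f,K,T=cam("scene"); save(cv2.resize(f[200:330,120:280],None,fx=4.5,fy=4.5,interpolation=cv2.INTER_CUBIC),"s13.png")
E
```

```text
0.5794923358117378 [ 0.54292793 -0.38418121  0.09760149] hole [ 0.52052118 -0.35714627  0.14275832] [-0.26591939 -0.28425759 -0.63312931]
```

View pics/w13.png

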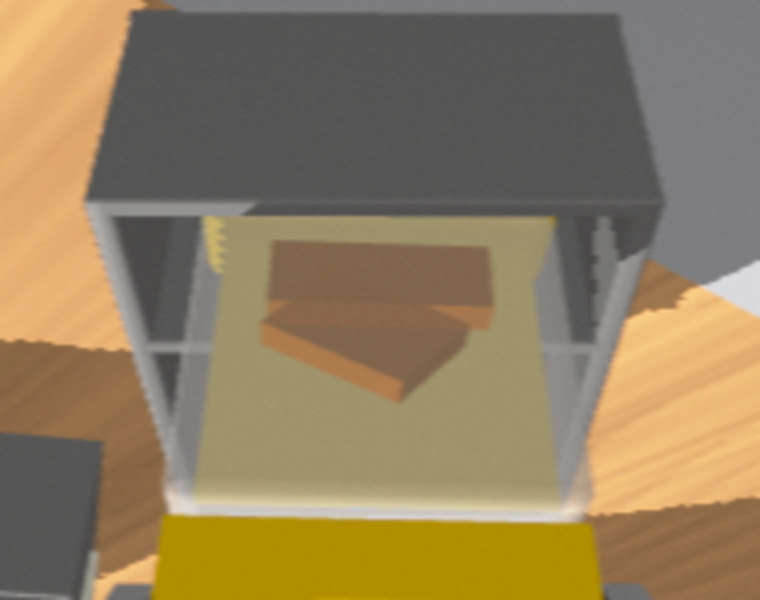

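View pics/s13.png

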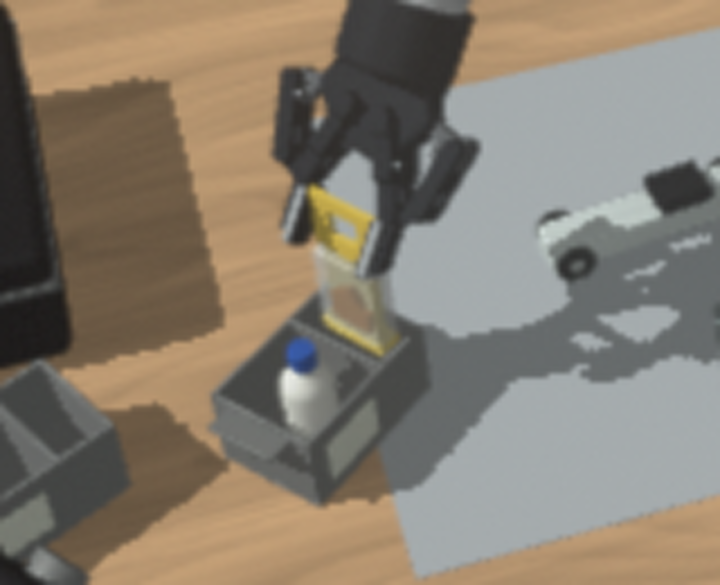

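The pack is in the slot mouth with clearance and no force. Lowering the rest.

Emit:
carry_out(
  deltas=[
    {"delta_pos": [0, -0.005, 0.0063], "dr": [0, 0, 0]},
    {"delta_pos": [0, -0.005, 0.0063], "dr": [0, 0, 0]},
    {"delta_pos": [0, -0.005, 0.0063], "dr": [0, 0, 0]},
    {"delta_pos": [0, -0.005, 0.0063], "dr": [0, 0, 0]},
    {"delta_pos": [0, -0.0019, 0.0024], "dr": [0, 0, 0]},
    {"delta_pos": [0, -0.0012, 0.0016], "dr": [0, 0, 0]},
    {"delta_pos": [0, 0, 0], "dr": [0, 0, 0]},
    {"delta_pos": [0, 0, 0], "dr": [0, 0, 0]},
  ],
)

```text
time: 15.18
tool_pos: [0.5428, -0.3841, 0.06]
tcp_rot: [2.349, 0.845, 0.295]
wrist_force: [-0.0, -0.0, -1.0]
width: 0.577
```

```bash
python3 - <<'E'
from h import *
p,r=pose(); f,K,T=cam("wrist"); save(cv2.resize(f[60:260,180:370],None,fx=4,fy=3,interpolation=cv2.INTER_CUBIC),"w14.png")
s=bot.read_state();print(s["width"],p,"hole",p+r@HT,s["wrist_force"])
f,K,T=cam("scene"); save(cv2.resize(f[200:330,120:280],None,fx=4.5,fy=4.5,interpolation=cv2.INTER_CUBIC),"s14.png")
E
```

```text
0.5767006407219948 [ 0.54277263 -0.38405376  0.05999978] hole [ 0.52038251 -0.3570269   0.1051697 ] [-0.11806279 -0.50465252 -0.38643713]
```

View pics/w14.png

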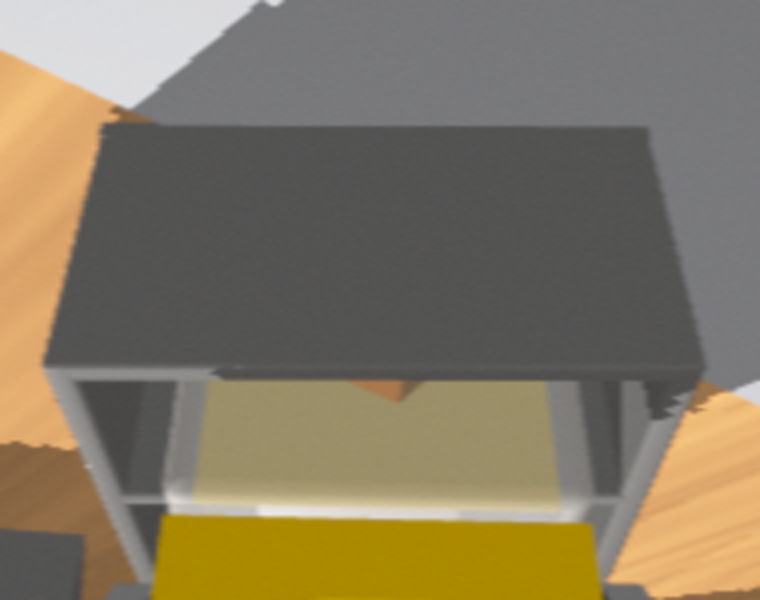

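View pics/s14.png

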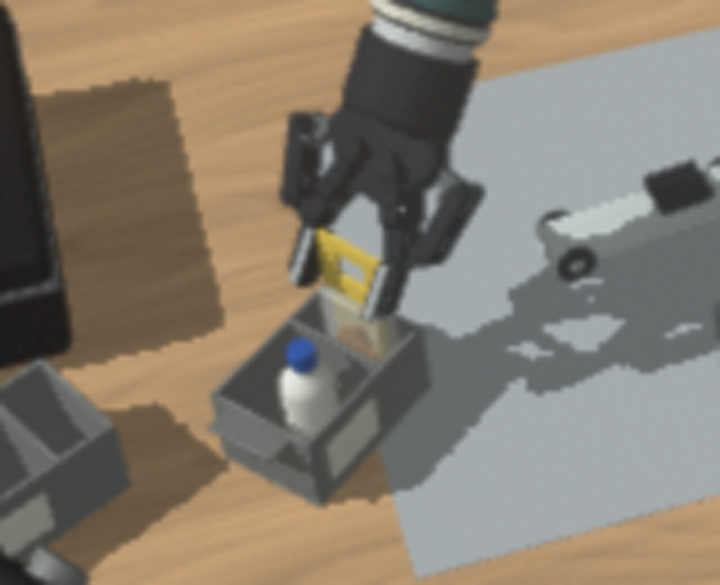

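Emit:
carry_out(
  deltas=[
    {"delta_pos": [0, -0.0006, 0.0008], "dr": [0, 0, 0]},
    {"delta_pos": [0, -0.0006, 0.0008], "dr": [0, 0, 0]},
    {"delta_pos": [0, -0.0006, 0.0008], "dr": [0, 0, 0]},
    {"delta_pos": [0, 0, 0], "dr": [0, 0, 0]},
  ],
)

```text
time: 15.78
tool_pos: [0.5428, -0.3842, 0.0568]
tcp_rot: [2.349, 0.846, 0.294]
wrist_force: [0.3, -1.0, 0.8]
width: 0.578
```

Emit:
carry_out(
  deltas=[
    {"delta_pos": [0, -0.0006, 0.0008], "dr": [0, 0, 0]},
    {"delta_pos": [0, 0, 0], "dr": [0, 0, 0]},
  ],
)

```text
time: 16.02
tool_pos: [0.5433, -0.3847, 0.0569]
tcp_rot: [2.347, 0.845, 0.295]
wrist_force: [-1.6, 1.1, 5.5]
width: 0.576
```

The upward force of 5.5 N means the foot is on the slot floor, so I'll release.

Emit:
carry_out(
  deltas=[
    {"delta_pos": [0, 0, 0], "dr": [0, 0, 0]},
    {"delta_pos": [0, 0, 0], "dr": [0, 0, 0]},
    {"delta_pos": [0, 0, 0], "dr": [0, 0, 0]},
    {"delta_pos": [0, 0, 0], "dr": [0, 0, 0]},
  ],
  grip=0.9,
)

```text
time: 16.52
tool_pos: [0.5424, -0.3839, 0.0552]
tcp_rot: [2.349, 0.846, 0.294]
wrist_force: [0.5, -0.1, 0.4]
width: 0.902
```

```bash
python3 - <<'E'
from h import *
p,r=pose(); f,K,T=cam("wrist"); save(f,"w15.png")
s=bot.read_state();print(s["width"],p,s["wrist_force"])
E
```

```text
0.8988528615622998 [ 0.54241428 -0.38386843  0.05523557] [-0.06130718  1.01741554 -0.07058209]
```

View pics/w15.png

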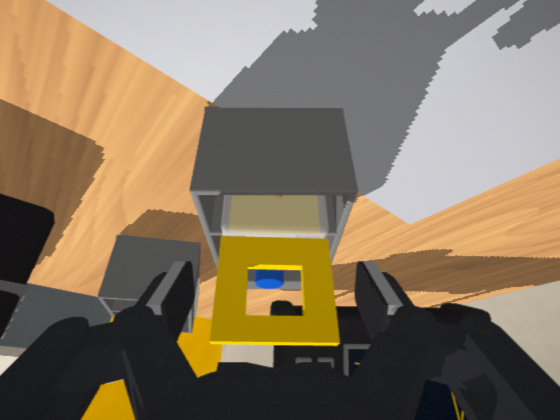

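The pack stands upright in the slot and both fingers are clear of the header. Retreating along the tool axis.

Emit:
carry_out(
  deltas=[
    {"delta_pos": [0, 0, -0.01], "dr": [0, 0, 0]},
    {"delta_pos": [0, 0, -0.015], "dr": [0, 0, 0]},
    {"delta_pos": [0, 0, -0.02], "dr": [0, 0, 0]},
    {"delta_pos": [0, 0, -0.03], "dr": [0, 0, 0]},
    {"delta_pos": [0, 0, -0.03], "dr": [0, 0, 0]},
    {"delta_pos": [0, 0, -0.02], "dr": [0, 0, 0]},
    {"delta_pos": [0, 0, 0], "dr": [0, 0, 0]},
    {"delta_pos": [0, 0, 0], "dr": [0, 0, 0]},
  ],
)

```text
time: 17.58
tool_pos: [0.4931, -0.3243, 0.1531]
tcp_rot: [2.349, 0.846, 0.294]
wrist_force: [-1.2, -0.1, -0.1]
width: 0.898
```

```bash
python3 - <<'E'
from h import *
p,r=pose(); f,K,T=cam("wrist"); save(f,"w16.png")
s=bot.read_state();print(s["time"],s["width"],p,s["wrist_force"])
Y=rz(np.radians(-50.3)); S=np.array([.5205,-.357,0])
for q in ((-.0025,.025,.122),(-.0025,-.025,.122),(-.0025,.012,.112),(-.0025,.012,.09)): print(q,proj(K,T,S+Y@np.array(q)).round(1))
f,K,T=cam("scene"); save(f,"s16.png"); save(cv2.resize(f[170:330,120:440],None,fx=2.5,fy=2.5,interpolation=cv2.INTER_CUBIC),"s16z.png")
f,K,T=cam("top"); save(f,"t16.png")
E
```

```text
17.625 0.9002377108275362 [ 0.49306388 -0.32434025  0.15309404] [-0.08727354  0.3294964  -0.96734148]
(-0.0025, 0.025, 0.122) [306.4 228.4]
(-0.0025, -0.025, 0.122) [241.9 228.4]
(-0.0025, 0.012, 0.112) [289.2 217.6]
(-0.0025, 0.012, 0.09) [288.5 195.3]
```

View pics/w16.png

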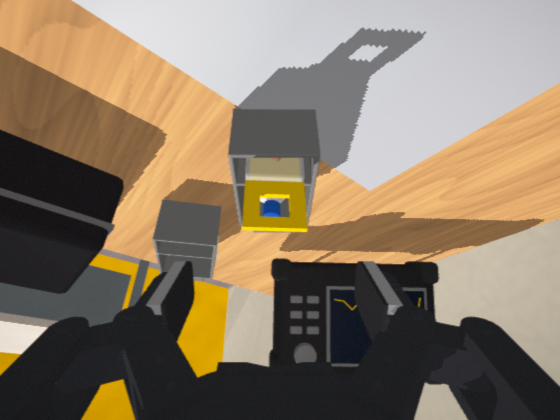

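View pics/s16z.png

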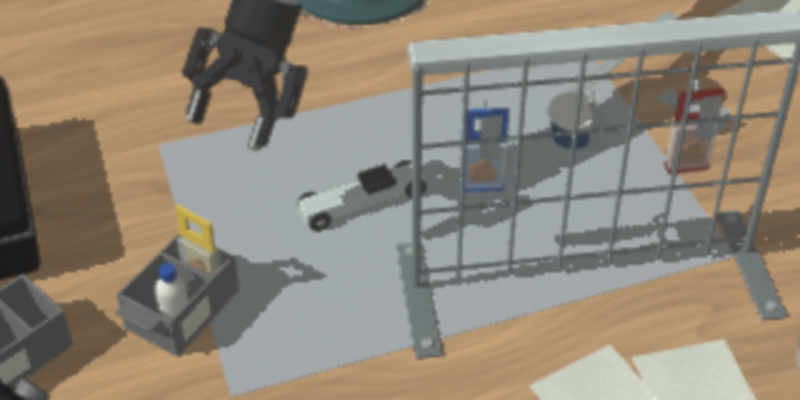

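View pics/t16.png

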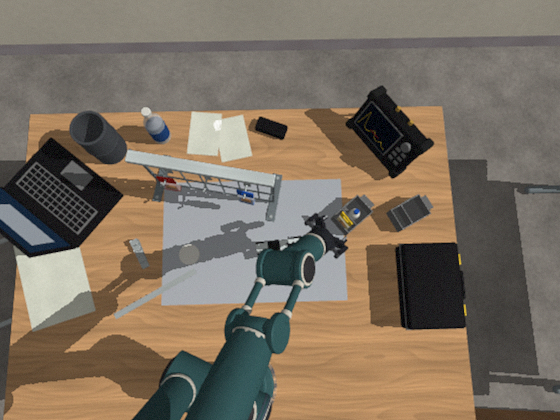

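The header top edge is at (241–307, 230), against a predicted 228 for upright on the floor. Blue and red still hang, and the tub, scanner, bottle and step block haven't moved. Handing in.

```bash
python3 -c "
from workcell import bot
print(bot.finish_job())"
```

```text
the job is handed in; nothing more can be done
None
```

The yellow pack now stands upright in the narrow slot of the caddy with the bottle, and I handed the job in at about 17.6 s. I lifted it 13 mm and slid it level off the middle peg. Then I lowered it foot first until the wrist read 5.5 N from the slot floor, let go and backed clear.

**Final checks:**
- **Pack:** in the wrist view the header's top edge was within about 2 pixels of where it should be for an upright pack on the slot floor. By the last tool reading before release, its centre was within about 2 mm of the measured slot centre.
- **Other things:** blue and red still hang, and I saw no change in the bottle, tub, scanner or step block. I judged this by eye and did not measure how far they may have shifted.
- **Rack contact:** wrist force stayed within noise (about 1 N) through the lift and slide.

**What disagreed:**
- **Fingertips:** they ended about 40 mm short of the reported TCP. I saw this in the wrist and scene views and advanced by the seen position instead.
- **Slot position:** the top and wrist cameras differed by about 4 mm. I used a point between them, and the pack went in without touching the sides.

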